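# Stack the ware trays, load the cups and roll the pallet into the drying bay

### The job

Stack all the ware trays on the pallet, squarely, with every corner pin fully down in its socket, and stand all the cups upright on the floors of the trays (each half of a tray takes one cup, so fill a tray before the next one covers it). Only when the whole load is aboard, push the pallet steadily (never at a run) along the rollers until it is fully home against the stop in the drying bay, and swing the keeper bar fully across the lane behind its push grip. Keep the load standing, and leave the jar, the plaster mould and the brush alone.

Things in the scene. Friction and masses are not known exactly. Their poses are not given: they have to be found in the camera images.
- tray_1: Loose stacking ware tray, plywood with 4 square steel corner posts, 170 (own x) x 120 (y) x 76 mm (z), 0.36 kg. 2 or 3 such trays are present, all alike (same axes and sizes); the rest are absent. Origin under the centre at the height of the pin tips, z up; a half turn about z makes no difference. Handle: a board 12 mm thick (along x), 110 long (along y), across the middle, top at z = 64.
- tray_2: Ware tray like tray_1. Under each post, at x = +-76, y = +-51, a steel pin 10 mm thick and 16 long points down, round-nosed; on the bench the tray stands on its pins. Posts are 18 mm square and end at z = 76 in open square sockets 13 mm wide inside, floors at z = 60.5: a tray seated on another has its origin 60.5 mm above the other's, long sides parallel.
- tray_3: Ware tray like tray_1. Its floor's top is at z = 24, with a lip 6 mm high around it (inner faces at x = +-80, y = +-55). The handle board parts the floor into two halves, each with room for one cup (centre near x = +-43, y = 0) between the posts; a cup on the floor ends 8 mm below the post tops and clears the tray above.
- cup_1: Loose straight-walled beaker of unglazed red ware, open at the top, outside diameter 52 mm, 44 high, wall 5, 0.13 kg; origin at the centre of its underside, z up. 3 or 4 such cups are present, all alike.
- cup_2: Cup like cup_1.
- cup_3: Cup like cup_1.
- cup_4: Cup like cup_1.
- pallet: Loose plywood pallet on the rollers, 190 (own x) x 130 (y) x 20 mm, 0.7 kg; origin at the centre of its underside, z up, +x along the lane to the bay. On its deck 4 square steel sockets at x = +-76, y = +-51, 13 mm wide inside, floors at z = 20, tops at 35.5: the first tray, seated, has its origin at z = 20 over the pallet's centre, long sides parallel.
- pallet_grip (a point): Top centre of the pallet's push grip: an upright black round bar, diameter 20 mm, 66 tall, on a flat steel tongue (36 wide, its top 66 below this point) that runs out 90 mm behind the pallet. The bar is 165 mm behind (-x) the pallet's centre; this point is 85 mm above the pallet's underside. Same axes as the pallet.
- bay_home (a point): Point fixed to the lane: where the pallet's origin lies when fully home, its front edge on the two rubber buffers of the bay's stop. +x is the direction of travel (roughly to the robot's left), z up. The drying bay runs from 90 mm before this point: blue cheeks 70 mm above the roller tops, 136 apart, open above; then the stop and a blue blower box, 200 mm tall, 115 to 215 past this point.
- lane: Roller lane, bolted down level, 480 x 156 mm; origin on the bench under its centre, +x the direction of travel. 9 passive steel rollers with their tops at z = 50 turn with a little drag: the pallet stays where it is left and takes 1 to 3 N to push. Side rails, tops at z = 64, guide the pallet with 3 mm play each side. bay_home is at x = 110, z = 50.
- keeper (a joint): Angle (rad) of the keeper, a flat steel bar on top of the lane's near side rail, turning about an upright pivot at lane x = -88, y = 83. At 0 it is parked along the rail, pointing away from the bay (lane -x), clear of the pallet; it grows, counterclockwise seen from above, to its stop at 1.571, square across the lane behind the push grip. Stiff: it stays where it is left (under 2 N at its knob).
- keeper_knob (a point): Top centre of the keeper's knob, an upright black round bar, diameter 16 mm, 39 tall above the bar, 125 mm from the pivot. It comes to stand about 55 mm from the push grip when the pallet is home and the keeper is across.
- keeper_pivot (a point): The keeper's pivot, at the height of the bar's top face, 83 mm above the bench. The bar is 12 mm wide, 10 high and reaches 136 mm from here; its underside is 73 mm above the bench, over the rails and the pallet's deck and tongue.
- glaze_jar: Bystander: clear jar with white lid, 68 mm across, 100 tall, origin at the centre of its underside. Leave it alone.
- slip_mould: Bystander: white two-part plaster mould, a block 89 x 75 x 85 mm tall, origin at the centre of its underside. Leave it alone.
- glaze_brush: Bystander: glaze brush lying on the bench, 200 mm long. Leave it alone.
There are look-alikes about, which are no part of the job. Leave any blue look-alike of the tray_3 alone.

How it is judged:
On the way, in this order (a step that is already met when the one before it is completed fails the run):
1. all trays seated squarely on the pallet and all cups standing on tray floors, while the pallet is still outside the bay (more than 80 mm short of home) (horizontal distance between each of tray_1, tray_2, tray_3 and pallet below 0.006 m and angle between the x axis of each of tray_1, tray_2, tray_3 and the x axis of pallet, either way round below 0.05 rad and angle between each of tray_1, tray_2, tray_3's own z axis and vertical below 0.03 rad and (z of tray_1 in the frame of pallet between 0.016 and 0.024 m or z of tray_1 in the frame of pallet between 0.0765 and 0.0845 m or z of tray_1 in the frame of pallet between 0.137 and 0.145 m) and (z of tray_2 in the frame of pallet between 0.016 and 0.024 m or z of tray_2 in the frame of pallet between 0.0765 and 0.0845 m or z of tray_2 in the frame of pallet between 0.137 and 0.145 m) and (z of tray_3 in the frame of pallet between 0.016 and 0.024 m or z of tray_3 in the frame of pallet between 0.0765 and 0.0845 m or z of tray_3 in the frame of pallet between 0.137 and 0.145 m) and angle between each of cup_1, cup_2, cup_3, cup_4's own z axis and vertical below 0.1 rad and x of cup_1 in the frame of pallet between -0.085 and 0.085 m and y of cup_1 in the frame of pallet between -0.06 and 0.06 m and (z of cup_1 in the frame of pallet between 0.038 and 0.05 m or z of cup_1 in the frame of pallet between 0.0985 and 0.1105 m or z of cup_1 in the frame of pallet between 0.159 and 0.171 m) and x of cup_2 in the frame of pallet between -0.085 and 0.085 m and y of cup_2 in the frame of pallet between -0.06 and 0.06 m and (z of cup_2 in the frame of pallet between 0.038 and 0.05 m or z of cup_2 in the frame of pallet between 0.0985 and 0.1105 m or z of cup_2 in the frame of pallet between 0.159 and 0.171 m) and x of cup_3 in the frame of pallet between -0.085 and 0.085 m and y of cup_3 in the frame of pallet between -0.06 and 0.06 m and (z of cup_3 in the frame of pallet between 0.038 and 0.05 m or z of cup_3 in the frame of pallet between 0.0985 and 0.1105 m or z of cup_3 in the frame of pallet between 0.159 and 0.171 m) and x of cup_4 in the frame of pallet between -0.085 and 0.085 m and y of cup_4 in the frame of pallet between -0.06 and 0.06 m and (z of cup_4 in the frame of pallet between 0.038 and 0.05 m or z of cup_4 in the frame of pallet between 0.0985 and 0.1105 m or z of cup_4 in the frame of pallet between 0.159 and 0.171 m) and horizontal distance between pallet and bay_home above 0.08 m), for 0.2 s.
2. the pallet is home in the bay, within 10 mm (horizontal distance between pallet and bay_home below 0.01 m), for 0.2 s.
At the end, for the whole second after the job is handed in: Every tray is seated in the stack on the pallet (centred within 6 mm, square within 3 degrees, height within 4 mm), every cup stands upright (within 6 degrees) on the floor of a stacked tray, the pallet is within 10 mm of home, the keeper is at 1.4 or more, and all is at rest (horizontal distance between each of tray_1, tray_2, tray_3 and pallet below 0.006 m and angle between the x axis of each of tray_1, tray_2, tray_3 and the x axis of pallet, either way round below 0.05 rad and angle between each of tray_1, tray_2, tray_3's own z axis and vertical below 0.03 rad and (z of tray_1 in the frame of pallet between 0.016 and 0.024 m or z of tray_1 in the frame of pallet between 0.0765 and 0.0845 m or z of tray_1 in the frame of pallet between 0.137 and 0.145 m) and (z of tray_2 in the frame of pallet between 0.016 and 0.024 m or z of tray_2 in the frame of pallet between 0.0765 and 0.0845 m or z of tray_2 in the frame of pallet between 0.137 and 0.145 m) and (z of tray_3 in the frame of pallet between 0.016 and 0.024 m or z of tray_3 in the frame of pallet between 0.0765 and 0.0845 m or z of tray_3 in the frame of pallet between 0.137 and 0.145 m) and angle between each of cup_1, cup_2, cup_3, cup_4's own z axis and vertical below 0.1 rad and x of cup_1 in the frame of pallet between -0.085 and 0.085 m and y of cup_1 in the frame of pallet between -0.06 and 0.06 m and (z of cup_1 in the frame of pallet between 0.038 and 0.05 m or z of cup_1 in the frame of pallet between 0.0985 and 0.1105 m or z of cup_1 in the frame of pallet between 0.159 and 0.171 m) and x of cup_2 in the frame of pallet between -0.085 and 0.085 m and y of cup_2 in the frame of pallet between -0.06 and 0.06 m and (z of cup_2 in the frame of pallet between 0.038 and 0.05 m or z of cup_2 in the frame of pallet between 0.0985 and 0.1105 m or z of cup_2 in the frame of pallet between 0.159 and 0.171 m) and x of cup_3 in the frame of pallet between -0.085 and 0.085 m and y of cup_3 in the frame of pallet between -0.06 and 0.06 m and (z of cup_3 in the frame of pallet between 0.038 and 0.05 m or z of cup_3 in the frame of pallet between 0.0985 and 0.1105 m or z of cup_3 in the frame of pallet between 0.159 and 0.171 m) and x of cup_4 in the frame of pallet between -0.085 and 0.085 m and y of cup_4 in the frame of pallet between -0.06 and 0.06 m and (z of cup_4 in the frame of pallet between 0.038 and 0.05 m or z of cup_4 in the frame of pallet between 0.0985 and 0.1105 m or z of cup_4 in the frame of pallet between 0.159 and 0.171 m) and horizontal distance between pallet and bay_home below 0.01 m and value of joint keeper above 1.4 rad and linear speed of each of tray_1, tray_2, tray_3, cup_1, cup_2, cup_3, cup_4, pallet below 0.02 m/s); the robot touches nothing.
It fails at once if the jar, mould or brush is moved by more than 30 mm (distance of any of glaze_jar, slip_mould, glaze_brush from where it was at the start of the episode above 0.03 m).
It fails at once if the pallet is shoved faster than 0.35 m/s (linear speed of pallet above 0.35 m/s).
Of tray_1, tray_2, tray_3 only 2 to 3 are there at a start; the rules pass over those that are not, and their reading is None.
Of cup_1, cup_2, cup_3, cup_4 only 3 to 4 are there at a start; the rules pass over those that are not, and their reading is None.
At some moment in a run one of cup_1, cup_2, cup_3, cup_4, tray_1, tray_2, tray_3 may be knocked a few centimetres aside while the robot is not near it.
It also fails if it takes over 210 s, if anything falls off the work surface, if the arm or the gripper's body presses on something with over 40 N, if the wrist force passes 120 N, or if a joint passes its speed limit or range.

### The arm

A 6-joint arm with a two-finger parallel gripper is mounted at the origin on the work surface. World frame = base frame: x ahead of the robot, y to its left, z up, the work surface at z = 0. Lengths are in m, angles in rad, forces in N, time in s.
With the tool pointing down it reaches from about 0.35 to 0.775 m from the base axis. Payload 5.5 kg.
Tool frame: the origin (TCP) lies midway between the tips of the shut fingers; the grasp point (between the pads) lies hold_point_z behind it (hold_point_z is the distance from the TCP to the grasp point, in m); z points along the fingers, y is the direction in which the jaws open and shut (so a half turn about z gives the same grasp; the last joint's range is limited). The gripper opens to 85 mm and grips with 20 to 120 N. Pads are 22 mm wide; open, the fingers measure 114 mm over their backs; the gripper's body (76 mm by 85 mm) begins 54 mm behind the grasp point. The pads swing forward as they close: fully open they stand 13 mm farther back than shut.
Start: joints at [1.047, 0.313, 0.046, 1.304, 0, 1.431], TCP at [0.215, 0.533, 0.197] pointing down, gripper open.
Joint ranges: [-2.76, 2.76], [-0.86, 1.69], [-1.03, 1.26], [-2.2, 2.34], [-1.47, 1.5], [-3.14, 3.14]. Speed limits (rad/s): [2.57, 2.57, 3.14, 3.14, 3.14, 3.14].

### API

Orientations are given as a unit quaternion [w, x, y, z].
In Python, from workcell import * gives the robot as it stands. The module is installed in compiled form; this text tells all that it offers.
- The arm moves only by the tool jog_arm, never from a script. Its argument "plan" is a list of rows, each a list of 6 numbers: the shift along the world's x, y, z in m, then the turn, a rotation vector about the world's x, y, z in degrees. A call has exactly 10 rows; each row shifts and turns the commanded pose from where the row before left it; what a row does not reach is not made up. A row lasts 1/10 s, in which the tool goes at most 50 mm and 8.59 degrees, less where a joint would pass 70% of its speed; a pose out of reach is approached as far as the arm can. A call with a gripper value outside its range is refused whole. "hand" is the opening, from 0 (shut) to 1 (fully open), set as the call begins (left out, the last holds). The fingers move at their own pace and stop on an object; "force" is the grip in N (left out, the last holds). Time passes only in rows, so rows that do not move let the fingers close, or fill a call up. It gives the time, the measured TCP pose, the force and the opening at its end, in the units of the state.
- get_state(): the state, without advancing time (a new reading comes with each control period).
- read_camera(name): name is "scene" or "top"; returns the picture (384x512x3 uint8, red, green, blue); there is no depth.
- calibration(name): a dict with "K" (3x3 intrinsics, pixels), "D" ([k1, k2, p1, p2, k3] as OpenCV has them; the pictures are not rectified), "world_to_cam" (4x4, takes a point from world to camera coordinates). Camera axes: x right, y down, z forward; pixel columns grow to the right and rows downward; lengths in m; the calibration is good to about 2 mm. A picture is of the moment at which its call begins. calibration takes no time and is no camera call.
- hand_in(): hands the job in, once; it reports no verdict.
The state is a dict: "clock": time; "joint_pos": joint angles; "qvel": joint speeds; "tau": joint torques, N m; "tcp_pos": TCP position; "orientation": TCP orientation; "wrist_force": force on the tool from outside, world axes, zero at the start; "ft_torque": the same for the moment, N m; "finger_gap": finger opening in m.
Only numpy, scipy, OpenCV 4.12 (cv2) and the standard library are available. Lean on these libraries where they do the work, as an engineer would, in place of code of your own. Each camera call takes 0.05 s, during which the arm holds its last target.

## Working session

There is one attempt and no reset: what is moved stays moved. The work goes in short steps, Python scripts to look and compute and a tool call to move; the robot and the scene stay as the last step left them, time stands still between calls to the robot, and variables do not carry over. Pictures are saved under pics/ and viewed, and the job is handed in when it is done.

Besides the shell and the picture viewer there is one more tool, called after "Call:" as name(argument=value, ...), one argument or row to a line, values as JSON. jog_arm: Moves the arm, as the interface text tells. Its arguments: {"type":"object","properties":{"plan":{"type":"array","items":{"type":"array","items":{"type":"number"}}},"hand":{"type":"number"},"force":{"type":"number"}},"required":["plan"]}

```bash
mkdir -p pics
cat > h.py <<'E'
from workcell import *
import numpy as np, cv2
def snap(n,f):
    im=read_camera(n); cv2.imwrite('pics/'+f,cv2.cvtColor(im,cv2.COLOR_RGB2BGR)); return im
def ray(n,px):
    c=calibration(n);K=np.array(c['K']);D=np.array(c['D']);T=np.array(c['world_to_cam'])
    u=cv2.undistortPoints(np.array(px,float).reshape(-1,1,2),K,D).reshape(-1,2)
    d=np.c_[u,np.ones(len(u))]@T[:3,:3]; o=-T[:3,:3].T@T[:3,3]
    return o,d
def onz(n,px,z):
    o,d=ray(n,px); t=(z-o[2])/d[:,2]; return o+d*t[:,None]
def proj(n,P):
    c=calibration(n);T=np.array(c['world_to_cam'])
    return cv2.projectPoints(np.array(P,float).reshape(-1,1,3),cv2.Rodrigues(T[:3,:3])[0],T[:3,3],np.array(c['K']),np.array(c['D']))[0].reshape(-1,2)
def big(im,f,box=None,s=2):
    if box: im=im[box[1]:box[3],box[0]:box[2]]
    cv2.imwrite('pics/'+f,cv2.cvtColor(cv2.resize(im,None,fx=s,fy=s,interpolation=cv2.INTER_CUBIC),cv2.COLOR_RGB2BGR))
E
python3 - <<'E'
from h import *
for n in('scene','top'):
    im=snap(n,n+'0.png'); np.save(n+'0.npy',im); big(im,n+'0b.png',s=1.5)
    o,d=ray(n,[[256,192]]);print(n,o,d, calibration(n)['K'])
print(get_state())
E
```

```text
scene [1.18428907 0.25952022 0.79153998] [[-0.70205201 -0.27011399 -0.65891768]] [[354.26240625   0.         254.96387409]
 [  0.         354.26240625 192.56514342]
 [  0.           0.           1.        ]]
top [ 0.1497871  -0.00707147  1.57725682] [[ 0.18294558  0.00189177 -0.98329023]] [[469.97153774   0.         249.72752187]
 [  0.         469.97153774 186.16421539]
 [  0.           0.           1.        ]]
{'clock': 0.1, 'joint_pos': array([ 1.04738825e+00,  3.13928987e-01,  4.50953977e-02,  1.30358836e+00,
       -9.97257217e-06,  1.43120067e+00]), 'qvel': array([ 1.00764818e-03, -3.76622394e-03,  3.46554668e-03, -3.15997376e-03,
        3.63610838e-04,  8.50843379e-05]), 'tau': array([ 3.05049674e-03, -4.81723988e+01,  2.99244726e+01,  1.27037993e-02,
       -5.43128363e-05,  2.29885273e-06]), 'tcp_pos': array([0.21506852, 0.5327199 , 0.19599713]), 'orientation': array([-2.59825749e-04,  1.90730391e-01,  9.81642123e-01, -7.70180759e-04]), 'wrist_force': array([-0.02667326, -0.1203322 , -0.17891947]), 'ft_torque': array([0.01550187, 0.01640805, 0.01242757]), 'finger_gap': 0.08549304947698148}
```

View pics/scene0b.png

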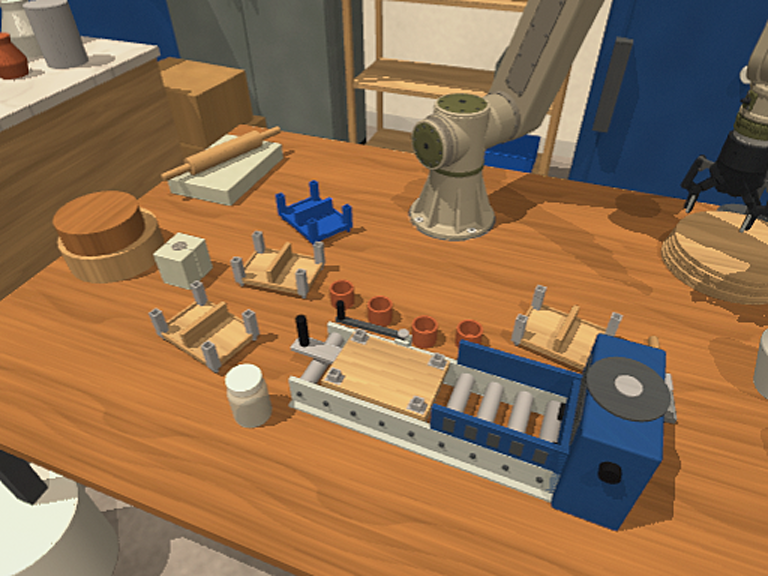

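View pics/top0b.png

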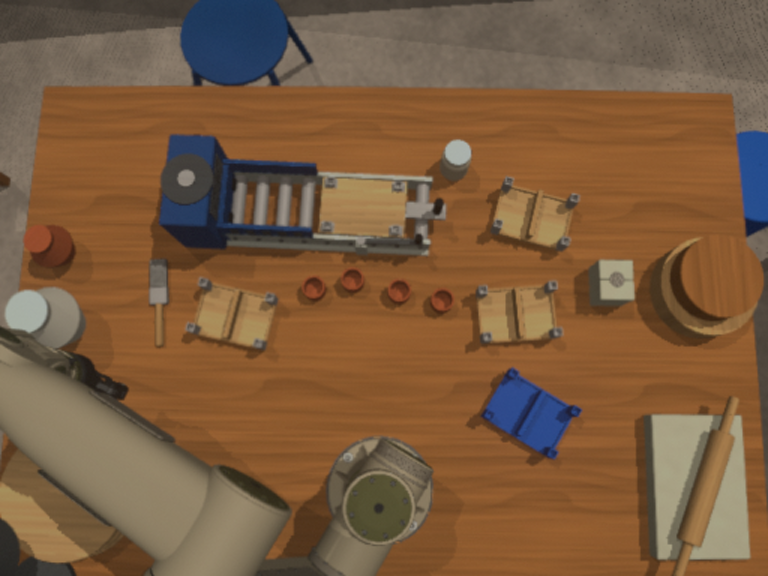

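Run:
```python
import workcell;print([d for d in dir(workcell) if d[0]!='_'], getattr(workcell,'hold_point_z',None))
from h import *
t=np.load('top0.npy')
big(t,'c1.png',(100,80,300,180),4);big(t,'c2.png',(280,100,400,240),5);big(t,'c3.png',(90,160,210,250),5)
hsv=cv2.cvtColor(t,cv2.COLOR_RGB2HSV)
# cups
m=((hsv[...,0]<9)|(hsv[...,0]>172))&(hsv[...,1]>150)
m=m.astype(np.uint8)*255
n,l,st,ce=cv2.connectedComponentsWithStats(m)
for i in range(1,n):
    if st[i,4]>60: print('red',st[i],ce[i],onz('top',[ce[i]],.022))
# grey steel posts
g=((hsv[...,1]<60)&(hsv[...,2]>70)).astype(np.uint8)
n,l,st,ce=cv2.connectedComponentsWithStats(g)
for i in range(1,n):
    if 15<st[i,4]<200 and 90<ce[i][1]<250: print('grey',st[i],ce[i].round(1),onz('top',[ce[i]],.076).round(4))
```

```text
['MotionError', 'calibration', 'get_state', 'hand_in', 'hold_point_z', 'read_camera'] 0.0187
grey [117 112  14  13 137] [123.5 118.1] [[0.6764 0.4483 0.076 ]]
grey [336 118   5   6  25] [338.2 120.7] [[ 0.6766 -0.2763  0.076 ]]
grey [380 129   6   6  26] [382.2 131.9] [[ 0.6397 -0.423   0.076 ]]
grey [329 146   6   7  29] [331.6 149. ] [[ 0.5776 -0.2522  0.076 ]]
grey [214 148   9   6  45] [217.9 150.6] [[0.5667 0.124  0.076 ]]
grey [260 151   8   6  41] [263.6 153.1] [[ 0.5603 -0.0273  0.076 ]]
grey [498 152  14  22 189] [506.3 161.6] [[ 0.5448 -0.8378  0.076 ]]
grey [373 158   6   6  27] [375.7 160.7] [[ 0.5402 -0.3975  0.076 ]]
grey [133 186   8   7  38] [136.2 188.7] [[0.4338 0.3883 0.076 ]]
grey [365 188   6   6  29] [367.3 190.4] [[ 0.44   -0.3665  0.076 ]]
grey [319 191   6   6  32] [321.5 193.3] [[ 0.4279 -0.217   0.076 ]]
grey [177 196   7   6  33] [180.3 198.6] [[0.4033 0.2416 0.076 ]]
grey [504 202   7  11  24] [506.9 207.8] [[ 0.3889 -0.8255  0.076 ]]
grey [124 216   8   6  33] [127.7 218.4] [[0.3357 0.4097 0.076 ]]
grey [368 219   6   6  28] [370.6 221.1] [[ 0.3396 -0.374   0.076 ]]
grey [321 222   7   6  35] [324.3 224.3] [[ 0.327  -0.2247  0.076 ]]
grey [169 226   8   6  33] [172.4 228.7] [[0.3049 0.2626 0.076 ]]
```

View pics/c1.png

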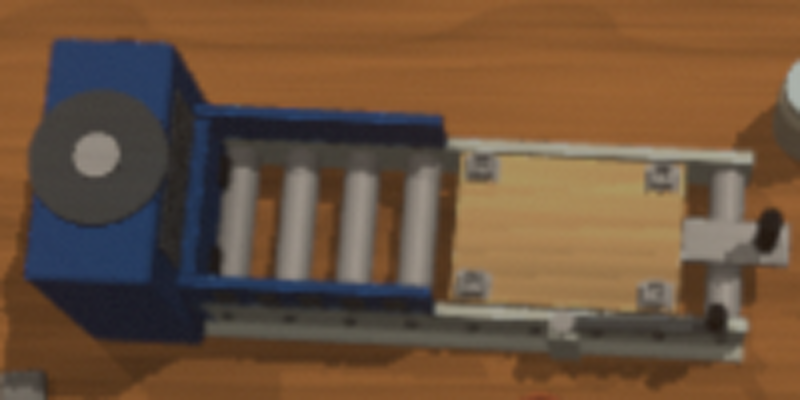

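View pics/c2.png

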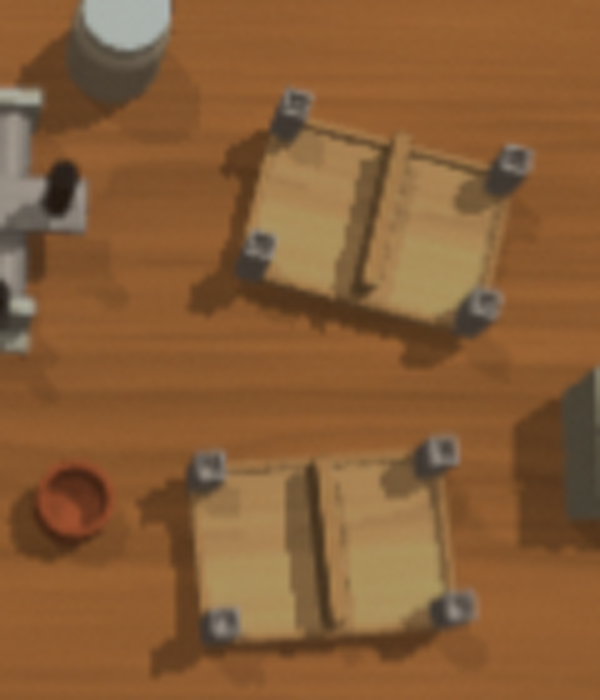

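Run:
```python
from h import *
t=np.load('top0.npy')
hsv=cv2.cvtColor(t,cv2.COLOR_RGB2HSV)
for p in [(209,192),(235,187),(266,194),(294,200),(200,200)]: print(hsv[p[1]-3:p[1]+4:3,p[0]-6:p[0]+7:3].tolist())
g=cv2.cvtColor(t,cv2.COLOR_RGB2GRAY)
np.set_printoptions(linewidth=200)
print(g[115:128,214:228]);print(g[145:158,258:270]);print(hsv[115:128,214:228,1])
print(g[184:196,130:144]); print(g[184:197,315:328])
```

```text
[[[9, 179, 100], [9, 175, 108], [9, 173, 90], [9, 180, 88], [9, 178, 133]], [[9, 179, 100], [9, 180, 136], [9, 179, 137], [9, 177, 105], [9, 179, 131]], [[10, 178, 126], [9, 177, 138], [9, 176, 151], [9, 179, 120], [10, 177, 95]]]
[[[9, 178, 99], [10, 177, 108], [10, 178, 93], [9, 174, 91], [9, 179, 131]], [[9, 177, 124], [9, 179, 135], [9, 176, 146], [9, 177, 104], [9, 180, 136]], [[9, 178, 123], [9, 180, 139], [9, 181, 152], [9, 178, 122], [10, 178, 93]]]
[[[9, 180, 115], [9, 178, 102], [10, 177, 91], [9, 176, 87], [9, 177, 115]], [[9, 180, 136], [9, 181, 135], [9, 182, 130], [9, 180, 105], [9, 178, 113]], [[9, 179, 127], [9, 179, 137], [9, 177, 154], [10, 179, 107], [9, 177, 124]]]
[[[10, 182, 132], [10, 177, 92], [10, 184, 90], [10, 174, 91], [11, 183, 78]], [[9, 179, 138], [9, 177, 137], [9, 177, 128], [9, 179, 104], [10, 177, 82]], [[10, 184, 100], [10, 178, 139], [9, 180, 154], [9, 180, 106], [10, 180, 123]]]
[[[14, 169, 140], [13, 171, 137], [14, 171, 97], [13, 170, 96], [9, 179, 137]], [[14, 171, 151], [14, 173, 149], [14, 172, 104], [14, 168, 103], [13, 175, 92]], [[14, 172
[... 2997 characters left out ...]
00 102 101 102 103 103 103 103 104 104]
 [102 103 102 102 101 102 102 102 103 103 103 103 103]
 [103 102 103 102 102 100 102 103 103 103 104 102 103]
 [104 103 104 104 103 104 104 104 103 104 104 103 104]
 [102 102 102 102 103 103 103 103 103 103 101 100 100]
 [100  99  99 100 102 101 103 106 106 103  98  98  96]
 [ 95  94  95  94 102 105 105 109 109 118 102  97  97]
 [ 94  92  91  84  97  98  94  94  89 123 106 100 101]
 [ 94  93  87  76  94  96  84  84  79 114 114 114 115]
 [ 98  95  76  67  94 110 108  91  83 111 120 118 118]
 [ 99  94  70  65  91 127 135 112 104 116 116 110 108]
 [ 89  86  66  60  77 114 122 111 108 119 130 129 129]
 [ 69  68  61  59  61  76  78  70  72  94 124 132 133]]
```

View pics/c3.png

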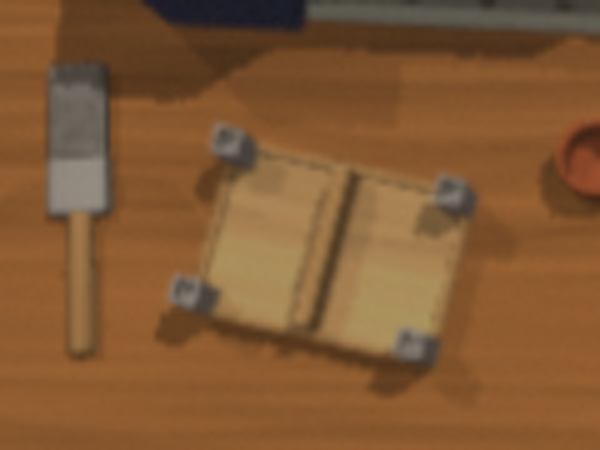

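```bash
cat >> h.py <<'E'
def fit(P,label='',hx=.076,hy=.051):
    """4 corner points (any order) -> centre, yaw of long axis; checks sides"""
    P=np.array(P)[:,:2]; c=P.mean(0)
    # order by angle, use second moments through rect edges
    a=np.arctan2(*(P-c).T[::-1]); P=P[np.argsort(a)]
    e=np.roll(P,-1,0)-P; L=np.linalg.norm(e,axis=1); k=0 if L[0]+L[2]>L[1]+L[3] else 1
    v=e[k]-e[(k+2)%4]; w=e[(k+1)%4]-e[(k+3)%4]
    v=v+np.array([w[1],-w[0]])  # combine
    yaw=np.degrees(np.arctan2(v[1],v[0]))
    yaw=(yaw+360)%180
    print(label,'c',c.round(4),'long-axis yaw',round(yaw,2),'sides',(L*1000).round(1)); return c,yaw
E
python3 - <<'E'
from h import *
t=np.load('top0.npy')
def f(l,px,z): return fit(onz('top',px,z),l)
f('pallet',[(220.1,120.8),(265.1,124.1),(217.9,150.6),(263.4,153.1)],.0855)
f('A',[(338.2,120.7),(382.2,131.9),(331.6,149),(375.7,160.7)],.076)
f('B',[(367.3,190.4),(321.5,193.3),(370.6,221.1),(324.3,224.3)],.076)
f('C',[(136.2,188.3),(180.4,198.3),(127.7,218.3),(172.4,228.7)],.076)
hsv=cv2.cvtColor(t,cv2.COLOR_RGB2HSV)
m=((hsv[...,0]<=11)&(hsv[...,1]>172)).astype(np.uint8); m[:,:190]=0;m[:180]=0;m[215:]=0;m[:,310:]=0
m=cv2.morphologyEx(m,cv2.MORPH_OPEN,np.ones((3,3)))
cs,_=cv2.findContours(m,cv2.RETR_EXTERNAL,cv2.CHAIN_APPROX_NONE)
for c in cs:
    if len(c)>20:
        (x,y),r=cv2.minEnclosingCircle(c); print(x,y,r,onz('top',[[x,y]],.03),len(c))
# pallet grip top, knob top : pixel from crop
print('grip',onz('top',[[291.9,133.2]],.135),'knob',onz('top',[[279,157.5]],.122),'pivot',onz('top',[[240.5,161]],.083))
s=np.load('scene0.npy');big(s,'s1.png',(180,190,460,360),2.8)
E
```

```text
pallet c [0.6115 0.0462] long-axis yaw 87.22 sides [100.  150.5 103.2 149.9]
A c [ 0.6085 -0.3371] long-axis yaw 75.82 sides [102.9 151.2 101.7 149.9]
B c [ 0.3837 -0.2955] long-axis yaw 94.56 sides [100.6 149.9 101.2 149.8]
C c [0.3702 0.3255] long-axis yaw 78.03 sides [101.7 150.3 101.6 150.5]
294.2826232910156 199.71739196777344 8.208449363708496 [[ 0.41344941 -0.13218932  0.03      ]] 45
265.7913818359375 193.60595703125 8.060317039489746 [[ 0.43270455 -0.03692785  0.03      ]] 49
208.87254333496094 191.74183654785156 8.349771499633789 [[0.4360795  0.15395733 0.03      ]] 49
234.7608642578125 185.7608642578125 8.147207260131836 [[0.4578668  0.06755812 0.03      ]] 49
grip [[ 0.61133365 -0.11632934  0.135     ]] knob [[ 0.53378196 -0.07605355  0.122     ]] pivot [[0.53036337 0.04817385 0.083     ]]
```

View pics/s1.png

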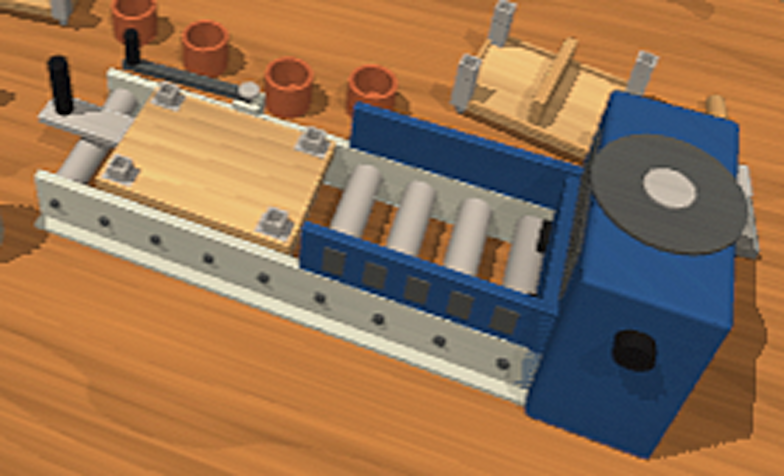

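Call:
jog_arm(
  plan=[
    [0.0155,-0.0207,-0.007,0,0,1],
    [0.0155,-0.0207,-0.007,0,0,1],
    [0.0155,-0.0207,-0.007,0,0,1],
    [0.0155,-0.0207,-0.007,0,0,1],
    [0.0155,-0.0207,-0.007,0,0,1],
    [0.0155,-0.0207,-0.007,0,0,1],
    [0.0155,-0.0207,-0.007,0,0,1],
    [0.0155,-0.0207,-0.007,0,0,1],
    [0.0155,-0.0207,-0.007,0,0,1],
    [0.0155,-0.0207,-0.007,0,0,1],
  ],
  hand=1,
  force=80,
)

```text
clock: 1.1
tcp_pos: [0.3706, 0.3251, 0.1262]
orientation: [-0.0, 0.104, 0.995, -0.0]
wrist_force: [-0.6, -0.3, 0.2]
finger_gap: 0.0853
```

```bash
cat >> h.py <<'E'
from scipy.spatial.transform import Rotation as R
def st():
    s=get_state();q=s['orientation'];r=R.from_quat([q[1],q[2],q[3],q[0]]).as_matrix()
    print('t %.1f'%s['clock'],'tcp',s['tcp_pos'].round(4),'jawyaw %.2f'%(np.degrees(np.arctan2(r[1,1],r[0,1]))%180),'tilt',r[:2,2].round(4),'F',s['wrist_force'].round(1),'M',s['ft_torque'].round(2),'gap %.4f'%s['finger_gap'],'j',s['joint_pos'].round(2))
    return s
E
python3 -c "
from h import *
st()"
```

```text
t 1.1 tcp [0.3706 0.3251 0.1262] jawyaw 78.06 tilt [-0.0006 -0.0003] F [-0.6 -0.3  0.2] M [ 0.01 -0.01  0.04] gap 0.0853 j [ 0.56  0.19 -0.29  1.09  0.    0.77]
```

Call:
jog_arm(
  plan=[
    [0,0,-0.02,0,0,0],
    [0,0,-0.02,0,0,0],
    [0,0,-0.02,0,0,0],
    [0,0,-0.016,0,0,0],
    [0,0,-0.01,0,0,0],
    [0,0,-0.006,0,0,0],
    [0,0,-0.004,0,0,0],
    [0,0,0,0,0,0],
    [0,0,0,0,0,0],
    [0,0,0,0,0,0],
  ],
)

```text
clock: 2.1
tcp_pos: [0.3708, 0.3265, 0.0314]
orientation: [0.0, 0.104, 0.995, 0.0]
wrist_force: [0.9, -0.2, 0.7]
finger_gap: 0.0857
```

Call:
jog_arm(
  plan=[
    [0,0,0,0,0,0],
    [0,0,0,0,0,0],
    [0,0,0,0,0,0],
    [0,0,0,0,0,0],
    [0,0,0,0,0,0],
    [0,0,0,0,0,0],
    [0,0,0,0,0,0],
    [0,0,0,0,0,0],
    [0,0,0,0,0,0],
    [0,0,0,0,0,0],
  ],
  hand=0,
  force=80,
)

```text
clock: 3.1
tcp_pos: [0.3703, 0.3262, 0.0308]
orientation: [-0.0, 0.104, 0.995, 0.0]
wrist_force: [-0.2, -0.5, 1.1]
finger_gap: 0.0002
```

Run:
```python
from h import *
st()
for n in('scene','top'):
    im=read_camera(n); np.save(n+'1.npy',im)
    big(im,n+'1.png',(330,180,470,250) if n=='scene' else (90,120,300,270),5 if n=='scene' else 3.5)
```

```text
t 3.1 tcp [0.3703 0.3262 0.0308] jawyaw 78.01 tilt [-0.  0.] F [-0.2 -0.5  1.1] M [ 0.   -0.05 -0.  ] gap 0.0002 j [ 0.56  0.28 -0.44  0.86  0.    0.77]
```

View pics/scene1.png

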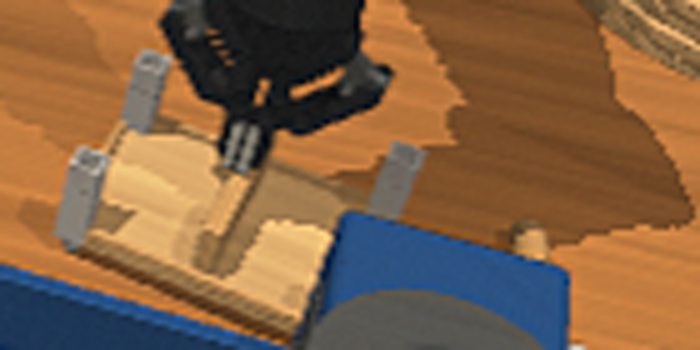

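View pics/top1.png

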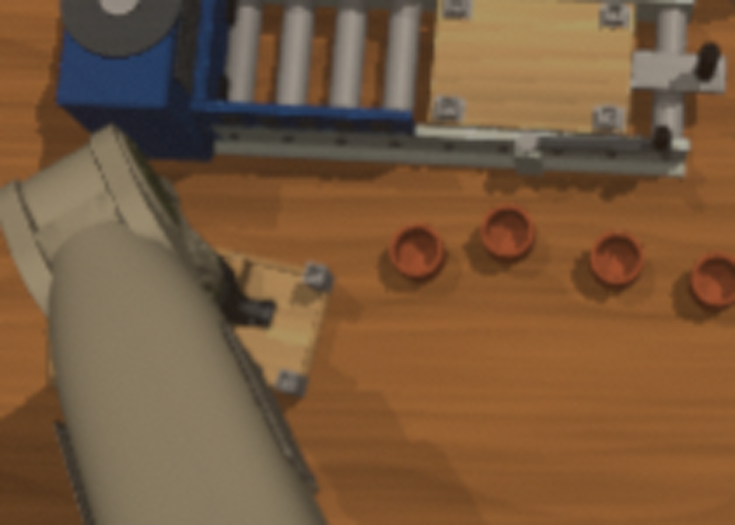

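Call:
jog_arm(
  plan=[
    [0,0,0.01,0,0,0],
    [0,0,0.01,0,0,0],
    [0,0,0.01,0,0,0],
    [0,0,0.01,0,0,0],
    [0,0,0.01,0,0,0],
    [0,0,0,0,0,0],
    [0,0,0,0,0,0],
    [0,0,0,0,0,0],
    [0,0,0,0,0,0],
    [0,0,0,0,0,0],
  ],
)

```text
clock: 4.2
tcp_pos: [0.37, 0.326, 0.0803]
orientation: [-0.0, 0.104, 0.995, -0.0]
wrist_force: [-0.3, 0.5, -0.2]
finger_gap: 0.0002
```

Run:
```python
from h import *
st()
n='scene';im=read_camera(n); np.save(n+'1.npy',im)
big(im,n+'2.png',(330,150,470,250),5)
```

```text
t 4.2 tcp [0.37   0.326  0.0803] jawyaw 78.01 tilt [-0.0008 -0.0004] F [-0.3  0.5 -0.2] M [-0.01 -0.07  0.03] gap 0.0002 j [ 0.56  0.23 -0.37  0.98  0.    0.77]
```

View pics/scene2.png

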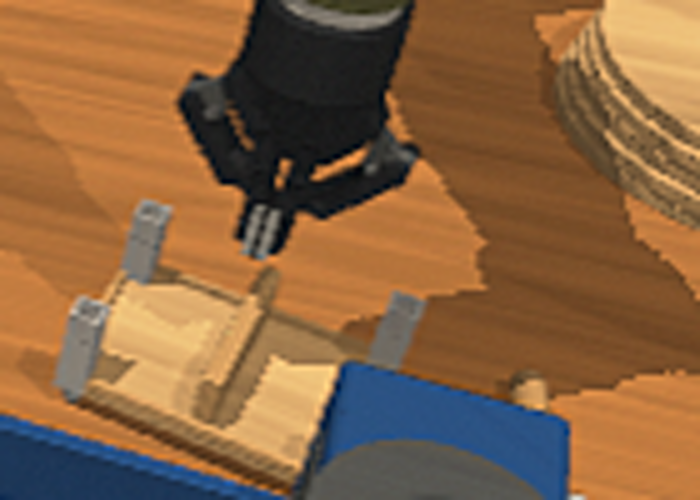

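Run:
```python
from h import *
P=get_state()['tcp_pos']
def cr(p): return (p-np.array([330,150]))*5
print('tcp scene crop',cr(proj('scene',[P])),'top',proj('top',[P]))
c=np.array([.3702,.3255]);a=np.radians(78.03);x=np.array([np.cos(a),np.sin(a)]);y=np.array([-x[1],x[0]])
for s in(-1,1):
  for t in (-1,1):
    p=c+s*.076*x+t*.051*y; print('post',cr(proj('scene',[[*p,.076]])))
for t in(-.055,0,.055): print('board',t,cr(proj('scene',[[*(c+t*y),.064]])))
```

```text
tcp scene crop [[245.06449774 292.630979  ]] top [[153.62354366 208.1148874 ]]
post [[ 84.5969236  300.70210122]]
post [[147.67639303 203.01178283]]
post [[349.45653881 405.58777014]]
post [[399.78395278 295.40871231]]
board -0.055 [[205.99203072 370.70580229]]
board 0 [[237.76115847 312.86360796]]
board 0.055 [[267.46458353 258.77137509]]
```

Run:
```python
from h import *
P=get_state()['tcp_pos']
im=read_camera('top'); np.save('top2.npy',im); big(im,'top2.png',(100,160,220,260),6)
print(proj('top',[P]), 'crop',(proj('top',[P])-[100,160])*6)
big(np.load('scene1.npy'),'scene2z.png',(360,180,410,220),12)
```

```text
[[153.62354366 208.1148874 ]] crop [[321.74126195 288.68932439]]
```

View pics/top2.png

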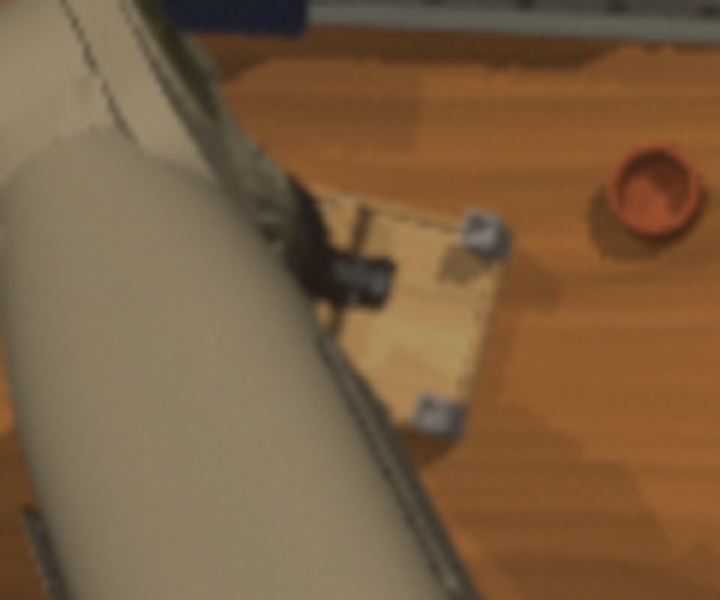

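View pics/scene2z.png

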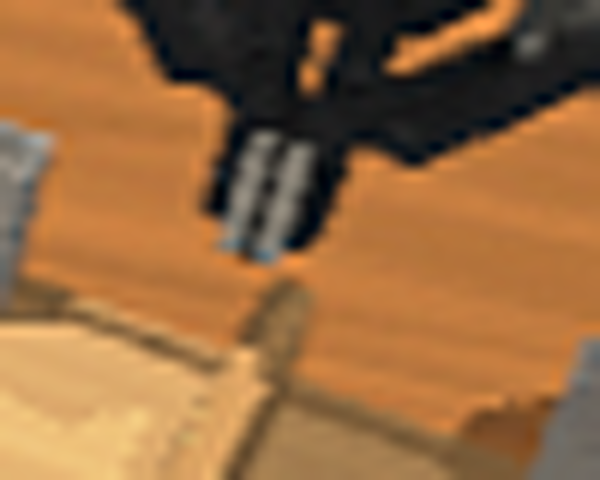

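```bash
cat >> h.py <<'E'
def tri(a,b):
    o1,d1=ray('top',[a]);o2,d2=ray('scene',[b]);d1=d1[0]/np.linalg.norm(d1);d2=d2[0]/np.linalg.norm(d2)
    A=np.c_[d1,-d2];t=np.linalg.lstsq(A,o2-o1,rcond=None)[0];p=o1+d1*t[0];q=o2+d2*t[1]
    return (p+q)/2,np.linalg.norm(p-q)
E
python3 - <<'E'
from h import *
print(tri((162.5,207.2),(381.8,201.5)), tri((164.5,207.2),(381.8,201.5)))
s=get_state(); print(s)
E
```

```text
(array([0.36928176, 0.31052707, 0.10341969]), np.float64(0.03520523152215365)) (array([0.36938085, 0.30742774, 0.10283995]), np.float64(0.0415087371680686))
{'clock': 4.3, 'joint_pos': array([ 5.59230631e-01,  2.26355382e-01, -3.66694229e-01,  9.78264979e-01,
        6.13287827e-05,  7.68525689e-01]), 'qvel': array([-0.00032719, -0.00143299,  0.00287577,  0.0006603 ,  0.00086219,
       -0.00040227]), 'tau': array([ 2.54077706e-03, -4.02591240e+01,  2.70063365e+01,  8.41901841e-03,
       -5.11759833e-05, -3.11418637e-05]), 'tcp_pos': array([0.37016154, 0.32607735, 0.08051284]), 'orientation': array([-2.22988943e-04,  1.04456637e-01,  9.94529408e-01, -1.35519143e-04]), 'wrist_force': array([-0.60186618, -0.14802205,  0.11175853]), 'ft_torque': array([ 0.01353951, -0.02131506, -0.0238774 ]), 'finger_gap': 3.33678765402516e-06}
```

Run:
```python
from h import *
for z in(.08,.1,.12): print(z,onz('scene',[(381.8,201.5)],z),onz('top',[(162.5,207.2),(157,207),(165,207)],z))
```

```text
0.08 [[0.33609089 0.33042837 0.08      ]] [[0.37362094 0.29737899 0.08      ]
 [0.37396965 0.31533316 0.08      ]
 [0.3744125  0.28927522 0.08      ]]
0.1 [[0.35993209 0.32843528 0.1       ]] [[0.37063102 0.29331222 0.1       ]
 [0.37097507 0.31102656 0.1       ]
 [0.37141201 0.28531669 0.1       ]]
0.12 [[0.38377329 0.32644219 0.12      ]] [[0.3676411  0.28924544 0.12      ]
 [0.36798049 0.30671995 0.12      ]
 [0.36841152 0.28135816 0.12      ]]
```

Run:
```python
from h import *
for z in(.03,.045,.06,.07): print(z,onz('scene',[(377.6,214),(380,213.5)],z))
P=np.array([.215,.533,.196]);y=np.array([np.cos(np.radians(68)),np.sin(np.radians(68)),0])
for dz in(0,.013,.03,.043): print(dz,[proj('scene',[P+s*.0425*y+[0,0,dz]]).round(1).tolist() for s in(-1,1)])
im=np.load('scene0.npy');big(im,'s0g.png',(440,60,512,160),6)
im=cv2.imread('pics/scene1.png')
im=np.load('scene0.npy')
```

```text
0.03 [[0.33843031 0.32942601 0.03      ]
 [0.33366673 0.33600077 0.03      ]]
0.045 [[0.35509113 0.32804908 0.045     ]
 [0.35042138 0.33449434 0.045     ]]
0.06 [[0.37175195 0.32667215 0.06      ]
 [0.36717603 0.3329879  0.06      ]]
0.07 [[0.38285916 0.3257542  0.07      ]
 [0.3783458  0.33198362 0.07      ]]
0 [[[454.5, 155.1]], [[485.9, 167.2]]]
0.013 [[[456.1, 151.4]], [[487.9, 163.4]]]
0.03 [[[458.3, 146.4]], [[490.6, 158.3]]]
0.043 [[[460.1, 142.5]], [[492.7, 154.4]]]
```

View pics/s0g.png

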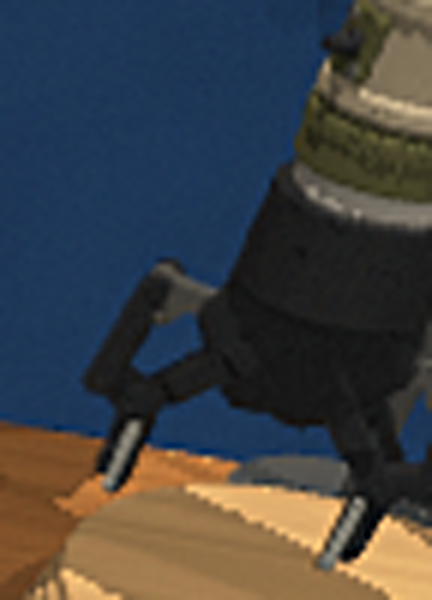

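Call:
jog_arm(
  plan=[
    [0,0,0,0,0,0],
    [0,0,0,0,0,0],
    [0,0,0,0,0,0],
    [0,0,0,0,0,0],
    [0,0,-0.015,0,0,0],
    [0,0,-0.015,0,0,0],
    [0,0,-0.015,0,0,0],
    [0,0,-0.01,0,0,0],
    [0,0,-0.005,0,0,0],
    [0,0,0,0,0,0],
  ],
  hand=1,
)

```text
clock: 5.3
tcp_pos: [0.3699, 0.3259, 0.0203]
orientation: [-0.0, 0.104, 0.995, -0.0]
wrist_force: [1.2, 0.1, 0.0]
finger_gap: 0.0857
```

Run:
```python
from h import *
st()
n='scene';im=read_camera(n); np.save(n+'3.npy',im)
big(im,n+'3.png',(330,150,470,250),5)
```

```text
t 5.3 tcp [0.3699 0.3259 0.0203] jawyaw 78.01 tilt [-0.001  -0.0006] F [1.2 0.1 0. ] M [0.   0.03 0.04] gap 0.0857 j [ 0.56  0.29 -0.45  0.83  0.    0.77]
```

View pics/scene3.png

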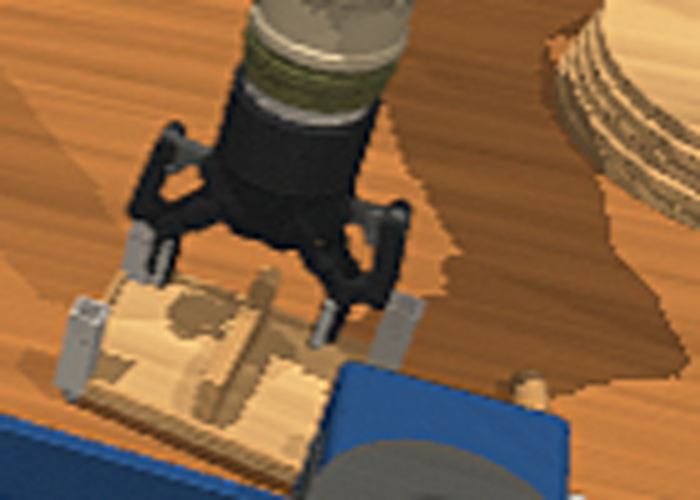

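Call:
jog_arm(
  plan=[
    [0,0,-0.005,0,0,0],
    [0,0,-0.005,0,0,0],
    [0,0,-0.004,0,0,0],
    [0,0,-0.003,0,0,0],
    [0,0,0,0,0,0],
    [0,0,0,0,0,0],
    [0,0,0,0,0,0],
    [0,0,0,0,0,0],
    [0,0,0,0,0,0],
    [0,0,0,0,0,0],
  ],
)

```text
clock: 6.35
tcp_pos: [0.3704, 0.3263, 0.0039]
orientation: [0.0, 0.104, 0.995, 0.0]
wrist_force: [0.0, 0.5, -0.7]
finger_gap: 0.0854
```

Call:
jog_arm(
  plan=[
    [0,0,0,0,0,0],
    [0,0,0,0,0,0],
    [0,0,0,0,0,0],
    [0,0,0,0,0,0],
    [0,0,0,0,0,0],
    [0,0,0,0,0,0],
    [0,0,0,0,0,0],
    [0,0,0,0,0,0],
    [0,0,0,0,0,0],
    [0,0,0,0,0,0],
  ],
  hand=0,
)

```text
clock: 7.35
tcp_pos: [0.3707, 0.3263, 0.0042]
orientation: [0.0, 0.104, 0.995, 0.0]
wrist_force: [0.5, -1.1, 6.1]
finger_gap: 0.0103
```

Call:
jog_arm(
  plan=[
    [0,0,0.01,0,0,0],
    [0,0,0.02,0,0,0],
    [0,0,0.03,0,0,0],
    [0,0,0.03,0,0,0],
    [0,0,0.03,0,0,0],
    [0,0,0.03,0,0,0],
    [0,0,0.02,0,0,0],
    [0,0,0,0,0,0],
    [0,0,0,0,0,0],
    [0,0,0,0,0,0],
  ],
)

```text
clock: 8.35
tcp_pos: [0.369, 0.3254, 0.1719]
orientation: [-0.001, 0.104, 0.995, -0.001]
wrist_force: [0.7, -0.0, -4.9]
finger_gap: 0.0106
```

Run:
```python
from h import *
st()
n='scene';im=read_camera(n); np.save(n+'4.npy',im)
big(im,n+'4.png',(300,80,470,250),4)
```

```text
t 8.3 tcp [0.369  0.3254 0.1719] jawyaw 78.01 tilt [-0.0032 -0.0018] F [ 0.7 -0.  -4.9] M [-0.02  0.05  0.01] gap 0.0106 j [ 0.56  0.17 -0.21  1.2   0.    0.77]
```

View pics/scene4.png

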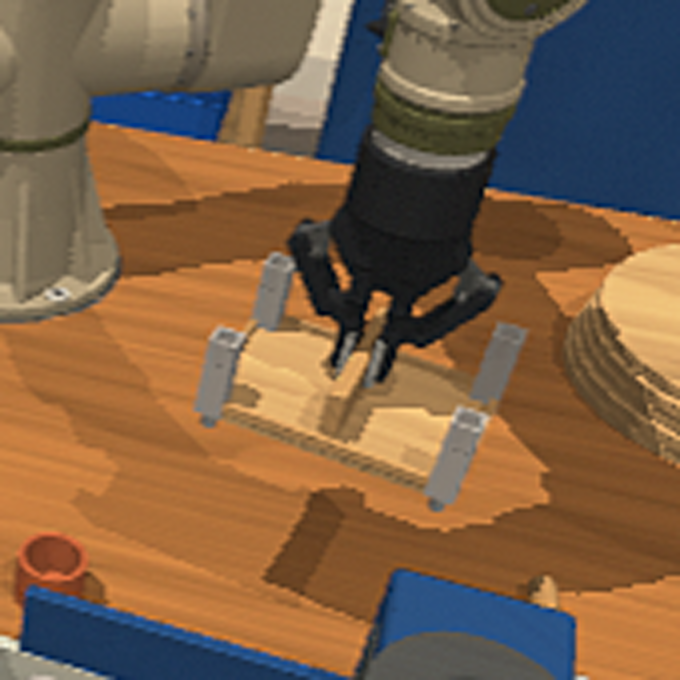

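Call:
jog_arm(
  plan=[
    [0.0242,-0.028,0,0,0,0.92],
    [0.0242,-0.028,0,0,0,0.92],
    [0.0242,-0.028,0,0,0,0.92],
    [0.0242,-0.028,0,0,0,0.92],
    [0.0242,-0.028,0,0,0,0.92],
    [0.0242,-0.028,0,0,0,0.92],
    [0.0242,-0.028,0,0,0,0.92],
    [0.0242,-0.028,0,0,0,0.92],
    [0.0242,-0.028,0,0,0,0.92],
    [0.0242,-0.028,0,0,0,0.92],
  ],
)

```text
clock: 9.4
tcp_pos: [0.6122, 0.045, 0.1719]
orientation: [-0.002, 0.024, 1.0, 0.0]
wrist_force: [0.5, 0.1, -4.3]
finger_gap: 0.0107
```

Call:
jog_arm(
  plan=[
    [0,0,-0.01,0,0,0],
    [0,0,-0.01,0,0,0],
    [0,0,-0.01,0,0,0],
    [0,0,-0.01,0,0,0],
    [0,0,-0.01,0,0,0],
    [0,0,-0.008,0,0,0],
    [0,0,0,0,0,0],
    [0,0,0,0,0,0],
    [0,0,0,0,0,0],
    [0,0,0,0,0,0],
  ],
)

```text
clock: 10.4
tcp_pos: [0.6129, 0.0462, 0.1166]
orientation: [0.001, 0.024, 1.0, 0.0]
wrist_force: [-0.4, 1.0, -5.3]
finger_gap: 0.0105
```

Run:
```python
from h import *
st()
for n in('scene','top'):
    im=read_camera(n); np.save(n+'5.npy',im)
    big(im,n+'5.png',(200,170,340,320) if n=='scene' else (180,80,320,180),5)
```

```text
t 10.4 tcp [0.6129 0.0462 0.1166] jawyaw 87.21 tilt [ 0.0014 -0.    ] F [-0.4  1.  -5.3] M [-0.04  0.06 -0.04] gap 0.0105 j [-0.06  0.42  0.    1.15  0.   -0.01]
```

View pics/scene5.png

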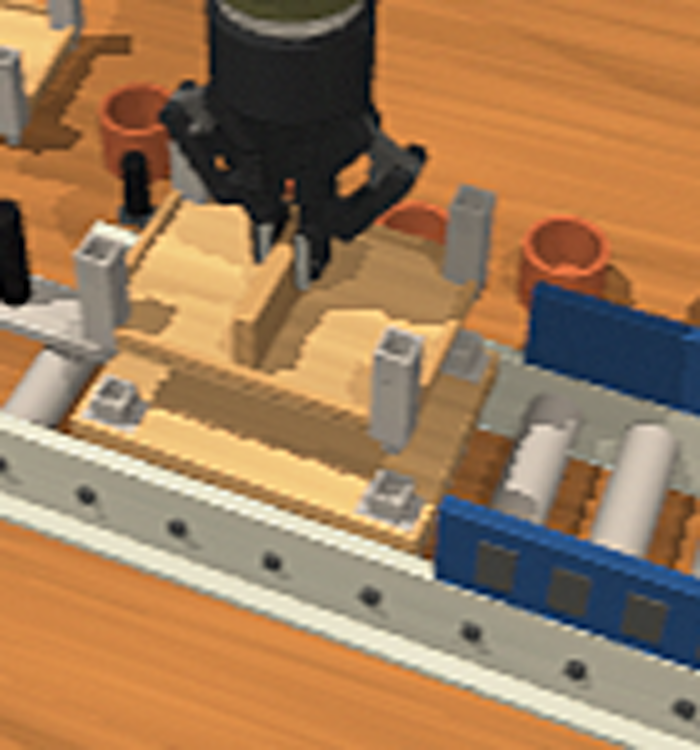

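View pics/top5.png

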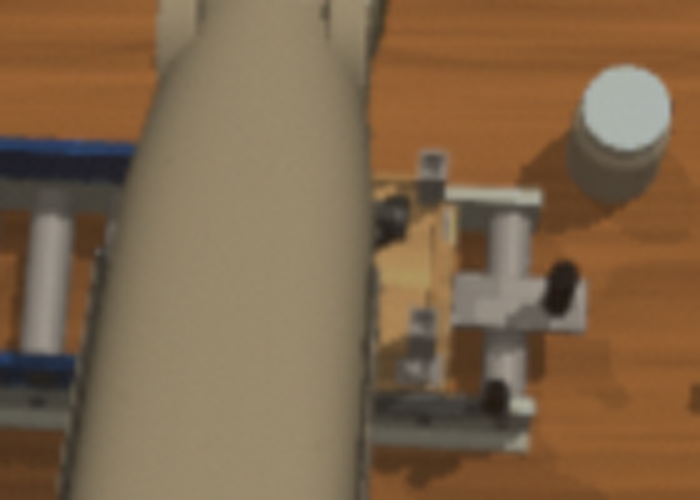

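Run:
```python
from h import *
def c(p): return (np.array(p)+.5)/5-.5+[200,170]
zt=.1166-.0042+.076
T=onz('scene',c([(104,242),(400,346),(474,196)]),zt)
S=onz('scene',c([(118,390),(397,484),(467,346)]),.0855)
print(T.round(4),S.round(4),'diff',((T-S)*1000).round(1))
print(np.linalg.norm(T[0]-T[1]),np.linalg.norm(T[1]-T[2]),np.linalg.norm(S[0]-S[1]),np.linalg.norm(S[1]-S[2]))
# top: held posts
def c2(p): return (np.array(p)+.5)/5-.5+[180,80]
print(onz('top',c2([(432,160),(422,320)]),zt), onz('top',c2([(0,0)]),.0855)[0:0])
print('sock', onz('top',[(265.1,124.1),(263.4,153.1)],.0855))
# full pallet expected
```

```text
[[ 0.6594 -0.0339  0.1884]
 [ 0.6721  0.1185  0.1884]
 [ 0.5671  0.1225  0.1884]] [[ 0.6641 -0.0319  0.0855]
 [ 0.6699  0.1205  0.0855]
 [ 0.5724  0.1274  0.0855]] diff [[ -4.6  -2.  102.9]
 [  2.3  -2.  102.9]
 [ -5.3  -4.8 102.9]]
0.15291349189064085 0.10510425025903045 0.15244037524084422 0.09771348343022347
[[ 0.66338251 -0.03171244  0.1884    ]
 [ 0.55963335 -0.02666496  0.1884    ]] []
sock [[ 0.65748636 -0.0310026   0.0855    ]
 [ 0.55756335 -0.02652246  0.0855    ]]
```

Run:
```python
from h import *
s=np.load('scene5.npy');t=np.load('top5.npy')
def tile(im,cs,r=9,s=18):
    return np.hstack([cv2.resize(im[y-r:y+r,x-r:x+r],None,fx=s,fy=s,interpolation=cv2.INTER_CUBIC)[::1] for x,y in cs])
a=tile(s,[(220,218),(280,238),(294,208)],9,14);b=tile(s,[(223,248),(279,267),(293,240)],9,14)
cv2.imwrite('pics/z5.png',cv2.cvtColor(np.vstack([a,b]),cv2.COLOR_RGB2BGR))
c=np.vstack([tile(t,[(266,112),(264,144)],9,14),tile(np.load('top0.npy'),[(265,124),(263,153)],9,14)]);cv2.imwrite('pics/z5t.png',cv2.cvtColor(c,cv2.COLOR_RGB2BGR))
```

```text
(no output)
```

View pics/z5.png

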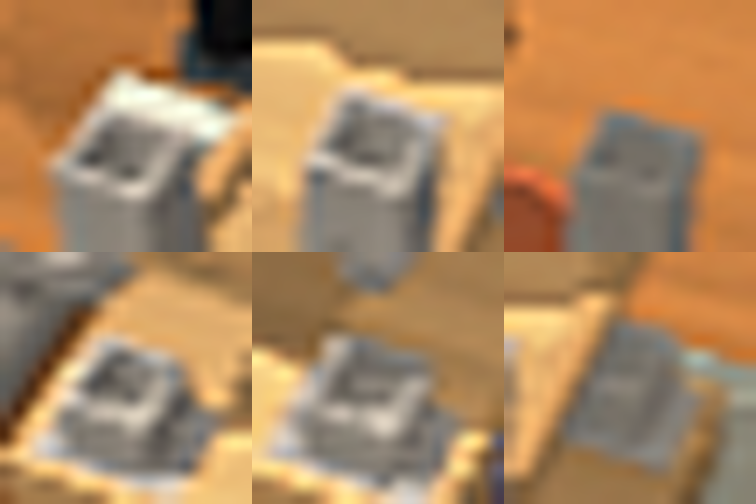

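View pics/z5t.png

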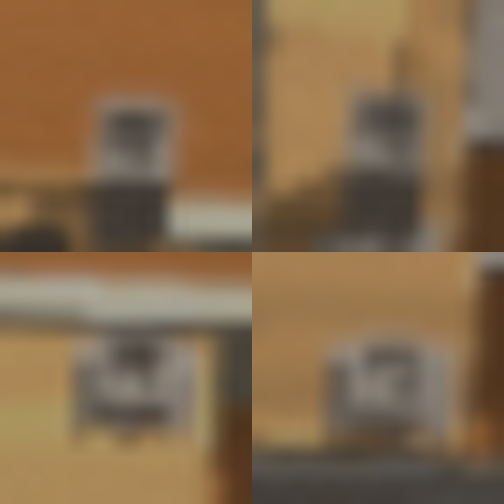

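Run:
```python
from h import *
f=lambda cs,ls:[(c[0]-9+(l[0]+.5)/14-.5,c[1]-9+(l[1]+.5)/14-.5) for c,l in zip(cs,ls)]
zt=.1884
T=onz('scene',f([(220,218),(280,238),(294,208)],[(122,145),(128,139),(137,150)]),zt)
S=onz('scene',f([(223,248),(279,267),(293,240)],[(127,128),(122,131),(130,115)]),.0855)
print(T.round(4),S.round(4),((T-S)*1000).round(1))
T2=onz('top',f([(266,112),(264,144)],[(135,139),(138,135)]),zt);S2=onz('top',f([(265,124),(263,153)],[(135,118),(138,126)]),.0855)
print(T2.round(4),S2.round(4),((T2-S2)*1000).round(1))
```

```text
[[ 0.6631 -0.0352  0.1884]
 [ 0.6711  0.1184  0.1884]
 [ 0.5687  0.1228  0.1884]] [[ 0.6648 -0.0332  0.0855]
 [ 0.6719  0.1192  0.0855]
 [ 0.5724  0.1269  0.0855]] [[ -1.7  -2.  102.9]
 [ -0.8  -0.8 102.9]
 [ -3.7  -4.1 102.9]]
[[ 0.6605 -0.0323  0.1884]
 [ 0.5578 -0.0279  0.1884]] [[ 0.6615 -0.0312  0.0855]
 [ 0.5595 -0.0265  0.0855]] [[ -0.9  -1.1 102.9]
 [ -1.7  -1.4 102.9]]
```

Call:
jog_arm(
  plan=[
    [0.0013,0.0015,-0.005,0,0,0],
    [0,0,-0.006,0,0,0],
    [0,0,-0.006,0,0,0],
    [0,0,-0.004,0,0,0],
    [0,0,-0.004,0,0,0],
    [0,0,-0.004,0,0,0],
    [0,0,-0.004,0,0,0],
    [0,0,0,0,0,0],
    [0,0,0,0,0,0],
    [0,0,0,0,0,0],
  ],
)

```text
clock: 11.5
tcp_pos: [0.6139, 0.0477, 0.0831]
orientation: [0.0, 0.024, 1.0, 0.0]
wrist_force: [-0.6, 0.2, -4.9]
finger_gap: 0.0105
```

Run:
```python
from h import *
st()
n='scene';im=read_camera(n); np.save(n+'6.npy',im)
big(im,n+'6.png',(200,190,320,300),6)
```

```text
t 11.5 tcp [0.6139 0.0477 0.0831] jawyaw 87.21 tilt [0.0005 0.0001] F [-0.6  0.2 -4.9] M [-0.    0.02  0.02] gap 0.0105 j [-0.05  0.44 -0.05  1.08  0.   -0.  ]
```

View pics/scene6.png

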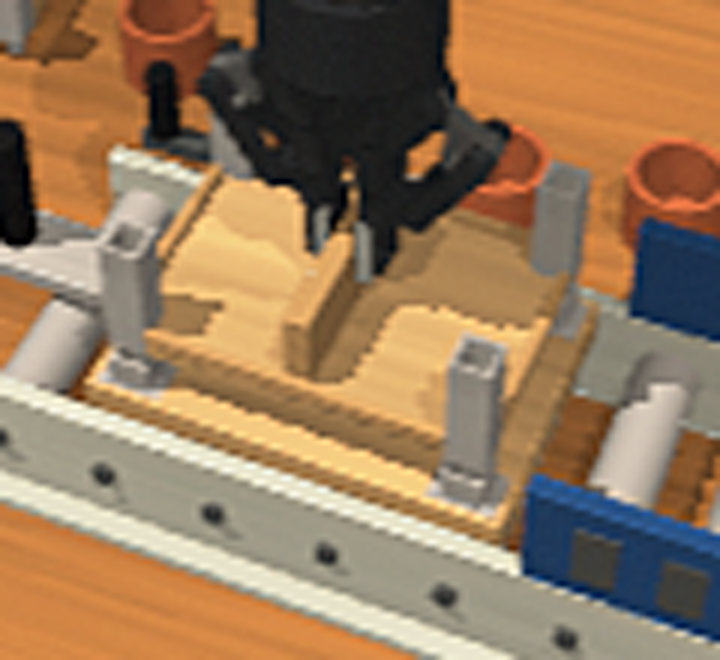

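Call:
jog_arm(
  plan=[
    [0,0,-0.003,0,0,0],
    [0,0,-0.003,0,0,0],
    [0,0,-0.003,0,0,0],
    [0,0,-0.001,0,0,0],
    [0,0,0,0,0,0],
    [0,0,0,0,0,0],
    [0,0,0,0,0,0],
    [0,0,0,0,0,0],
    [0,0,0,0,0,0],
    [0,0,0,0,0,0],
  ],
)

```text
clock: 12.55
tcp_pos: [0.6138, 0.0477, 0.0741]
orientation: [0.001, 0.024, 1.0, -0.0]
wrist_force: [-4.0, 0.1, 5.7]
finger_gap: 0.0105
```

Call:
jog_arm(
  plan=[
    [0,0,0,0,0,0],
    [0,0,0,0,0,0],
    [0,0,0,0,0,0],
    [0,0,0,0,0,0],
    [0,0,0.01,0,0,0],
    [0,0,0.015,0,0,0],
    [0,0,0.025,0,0,0],
    [0,0,0.025,0,0,0],
    [0,0,0.025,0,0,0],
    [0,0,0,0,0,0],
  ],
  hand=1,
)

```text
clock: 13.55
tcp_pos: [0.6162, 0.0476, 0.1777]
orientation: [0.004, 0.024, 1.0, -0.0]
wrist_force: [0.5, -0.2, -0.3]
finger_gap: 0.0852
```

Call:
jog_arm(
  plan=[
    [-0.02,0.002,0,0,0,-8.5],
    [-0.02,0.002,0,0,0,-8.5],
    [-0.02,0.002,0,0,0,-8.5],
    [-0.02,0.002,0,0,0,-8.5],
    [-0.02,0.002,0,0,0,-8.5],
    [-0.02,0.002,0,0,0,-8.5],
    [-0.02,0.002,0,0,0,-8.5],
    [-0.016,0.002,0,0,0,-8.5],
    [0,0.002,0,0,0,-8.5],
    [0,0.002,0,0,0,-8.5],
  ],
  hand=0.8,
)

```text
clock: 14.55
tcp_pos: [0.4569, 0.0679, 0.1728]
orientation: [0.0, 0.695, 0.719, 0.0]
wrist_force: [0.5, -0.2, 0.8]
finger_gap: 0.0684
```

Run:
```python
from h import *
st()
for n in('scene','top'):
    im=read_camera(n); np.save(n+'7.npy',im)
    big(im,n+'7.png',(190,150,350,290) if n=='scene' else (130,80,330,240),5 if n=='scene' else 4)
print(onz('top',[(240,168.5)],0),onz('top',[(240,168.5)],.05))
```

```text
t 14.6 tcp [0.4569 0.0679 0.1728] jawyaw 1.87 tilt [0.0001 0.    ] F [ 0.5 -0.2  0.8] M [-0.01  0.    0.01] gap 0.0684 j [-0.03  0.1  -0.28  1.19  0.    1.51]
[[0.52481543 0.05238806 0.        ]] [[0.5129268  0.05050316 0.05      ]]
```

View pics/scene7.png

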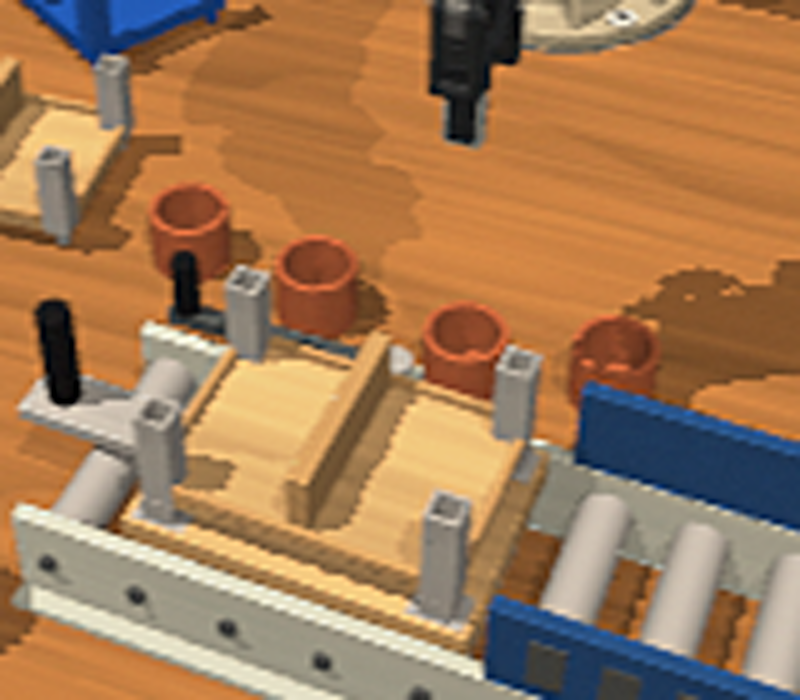

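View pics/top7.png

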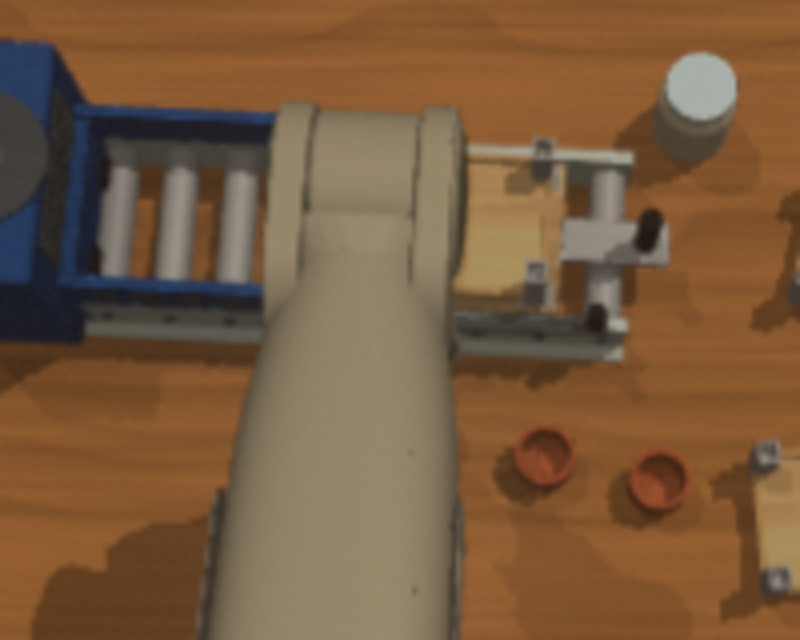

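Run:
```python
from h import *
c=lambda p:(np.array(p)+.5)/5-.5+[190,150]
print(onz('scene',c([(465,333),(614,345),(317,264),(190,211)]),.044).round(4))
o,d=ray('scene',c([(463,145)]));t=(.457-o[0])/d[0,0];print(o+d*t)
```

```text
[[ 0.4621  0.0658  0.044 ]
 [ 0.4408  0.1509  0.044 ]
 [ 0.4368 -0.0383  0.044 ]
 [ 0.4188 -0.1326  0.044 ]]
[[0.457      0.05660055 0.18115583]]
```

Call:
jog_arm(
  plan=[
    [0.003,-0.001,-0.03,0,0,-4.7],
    [0,0,-0.03,0,0,0],
    [0,0,-0.03,0,0,0],
    [0,0,-0.03,0,0,0],
    [0,0,-0.02,0,0,0],
    [0,0,-0.02,0,0,0],
    [0,0,-0.015,0,0,0],
    [0,0,-0.01,0,0,0],
    [0,0,-0.002,0,0,0],
    [0,0,0,0,0,0],
  ],
)

```text
clock: 15.65
tcp_pos: [0.4606, 0.0666, -0.0142]
orientation: [-0.0, 0.722, 0.692, -0.0]
wrist_force: [-0.4, -0.9, 0.0]
finger_gap: 0.0684
```

Run:
```python
from h import *
st()
n='scene';im=read_camera(n); np.save(n+'8.npy',im)
big(im,n+'8.png',(230,150,350,250),6)
```

```text
t 15.7 tcp [ 0.4606  0.0666 -0.0142] jawyaw 177.57 tilt [-0.0003 -0.    ] F [-0.4 -0.9  0. ] M [ 0.04  0.06 -0.08] gap 0.0684 j [-0.03  0.28 -0.56  0.72 -0.    1.58]
```

View pics/scene8.png

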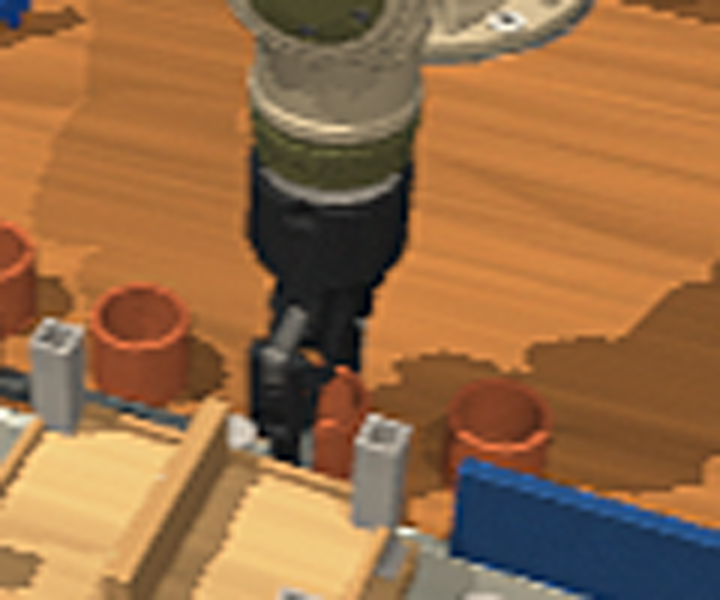

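Run:
```python
from h import *
for P in([.46,.067,.044],[.46,.067,0],[.4946,.0651,.02],[.4946,.0651,.04],[.505,.0651,.04]): print(P,(proj('scene',[P])-[230,150])*6)
```

```text
[0.46, 0.067, 0.044] [[319.23024245 394.97976023]]
[0.46, 0.067, 0] [[315.26380938 456.15647862]]
[0.4946, 0.0651, 0.02] [[292.08850308 475.31473914]]
[0.4946, 0.0651, 0.04] [[293.63177402 447.18536319]]
[0.505, 0.0651, 0.04] [[286.94749688 461.8888706 ]]
```

Call:
jog_arm(
  plan=[
    [0,0,0,0,0,0],
    [0,0,0,0,0,0],
    [0,0,0,0,0,0],
    [0,0,0,0,0,0],
    [0,0,0,0,0,0],
    [0,0,0.01,0,0,0],
    [0,0,0.02,0,0,0],
    [0,0,0.03,0,0,0],
    [0,0,0.04,0,0,0],
    [0,0,0.04,0,0,0],
  ],
  hand=0,
  force=40,
)

```text
clock: 16.7
tcp_pos: [0.46, 0.0667, 0.1277]
orientation: [-0.0, 0.722, 0.692, -0.0]
wrist_force: [1.3, -0.2, -1.3]
finger_gap: 0.0523
```

Call:
jog_arm(
  plan=[
    [0,0,0.025,0,0,0],
    [0.013,0.0023,0.02,0,0,0],
    [0.026,0.004,0,0,0,0],
    [0.026,0.004,0,0,0,0],
    [0.026,0.004,0,0,0,0],
    [0.026,0.004,0,0,0,0],
    [0.026,0.004,0,0,0,0],
    [0.013,0.002,0,0,0,0],
    [0,0,-0.02,0,0,0],
    [0,0,-0.02,0,0,0],
  ],
)

```text
clock: 17.7
tcp_pos: [0.6177, 0.0911, 0.1313]
orientation: [0.001, 0.722, 0.692, 0.001]
wrist_force: [-0.7, -0.1, -2.4]
finger_gap: 0.0526
```

Run:
```python
from h import *
st()
n='scene';im=read_camera(n); np.save(n+'9.npy',im)
big(im,n+'9.png',(200,150,320,280),5)
```

```text
t 17.7 tcp [0.6177 0.0911 0.1313] jawyaw 177.53 tilt [0.0019 0.    ] F [-0.7 -0.1 -2.4] M [-0.07  0.08  0.02] gap 0.0526 j [ 0.02  0.43  0.06  1.2  -0.    1.63]
```

View pics/scene9.png

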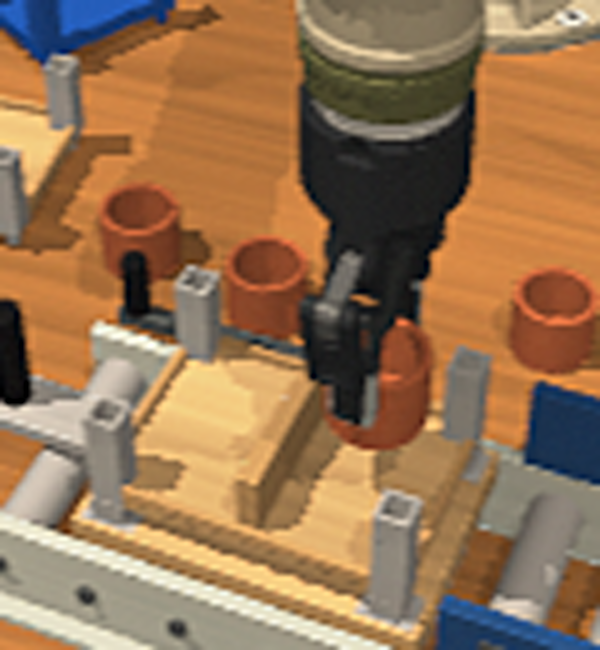

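Call:
jog_arm(
  plan=[
    [-0.001,0,-0.01,0,0,0],
    [0,0,-0.01,0,0,0],
    [0,0,-0.01,0,0,0],
    [0,0,-0.008,0,0,0],
    [0,0,-0.006,0,0,0],
    [0,0,-0.004,0,0,0],
    [0,0,-0.003,0,0,0],
    [0,0,0,0,0,0],
    [0,0,0,0,0,0],
    [0,0,0,0,0,0],
  ],
)

```text
clock: 18.75
tcp_pos: [0.6157, 0.091, 0.0807]
orientation: [0.0, 0.722, 0.692, 0.0]
wrist_force: [-2.5, -0.4, 4.8]
finger_gap: 0.0526
```

Call:
jog_arm(
  plan=[
    [0,0,0,0,0,0],
    [0,0,0,0,0,0],
    [0,0,0,0,0,0],
    [0,0,0.01,0,0,0],
    [0,0,0.02,0,0,0],
    [0,0,0.03,0,0,0],
    [0,0,0.03,0,0,0],
    [-0.02,-0.0143,0.01,0,0,0],
    [-0.025,-0.018,0,0,0,0],
    [-0.025,-0.018,0,0,0,0],
  ],
  hand=0.8,
)

```text
clock: 19.75
tcp_pos: [0.5457, 0.0403, 0.1811]
orientation: [0.001, 0.722, 0.692, 0.001]
wrist_force: [0.3, -1.1, 0.3]
finger_gap: 0.0682
```

Call:
jog_arm(
  plan=[
    [-0.03,-0.021,0,0,0,0],
    [-0.03,-0.021,0,0,0,0],
    [-0.03,-0.021,0,0,0,0],
    [-0.021,-0.0153,-0.02,0,0,0],
    [0,0,-0.03,0,0,0],
    [0,0,-0.03,0,0,0],
    [0,0,-0.03,0,0,0],
    [0,0,-0.03,0,0,0],
    [0,0,0,0,0,0],
    [0,0,0,0,0,0],
  ],
)

```text
clock: 20.75
tcp_pos: [0.4347, -0.0376, 0.0405]
orientation: [-0.0, 0.722, 0.692, -0.0]
wrist_force: [-0.3, -0.1, -0.7]
finger_gap: 0.0683
```

Run:
```python
from h import *
st()
n='scene';im=read_camera(n); np.save(n+'10.npy',im)
big(im,n+'10.png',(190,150,330,290),5)
```

```text
t 20.8 tcp [ 0.4347 -0.0376  0.0405] jawyaw 177.51 tilt [-0.0004  0.0001] F [-0.3 -0.1 -0.7] M [-0.03 -0.02  0.01] gap 0.0683 j [-0.27  0.16 -0.56  0.85 -0.    1.34]
```

View pics/scene10.png

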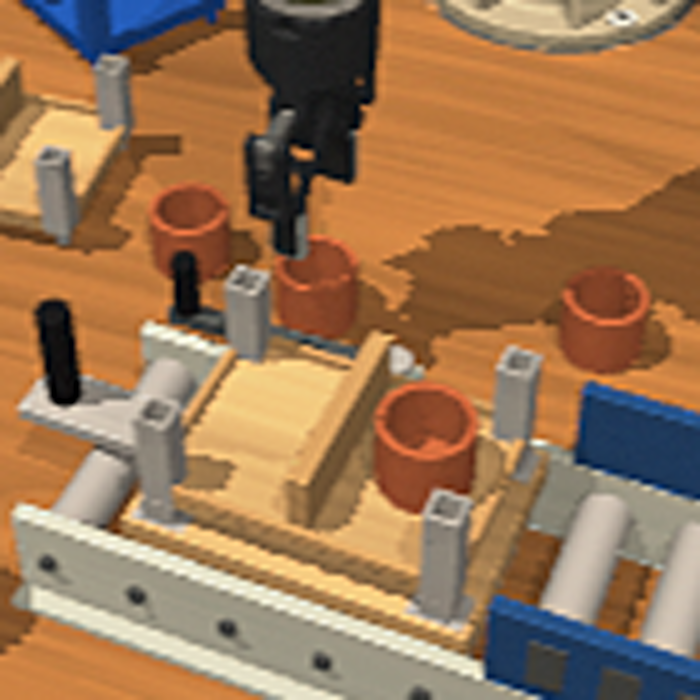

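Call:
jog_arm(
  plan=[
    [0,0,-0.015,0,0,0],
    [0,0,-0.015,0,0,0],
    [0,0,-0.012,0,0,0],
    [0,0,-0.008,0,0,0],
    [0,0,-0.004,0,0,0],
    [0,0,-0.001,0,0,0],
    [0,0,0,0,0,0],
    [0,0,0,0,0,0],
    [0,0,0,0,0,0],
    [0,0,0,0,0,0],
  ],
)

```text
clock: 21.8
tcp_pos: [0.4348, -0.0377, -0.0149]
orientation: [0.0, 0.722, 0.692, 0.0]
wrist_force: [0.0, 0.9, 0.2]
finger_gap: 0.068
```

Call:
jog_arm(
  plan=[
    [0,0,0,0,0,0],
    [0,0,0,0,0,0],
    [0,0,0,0,0,0],
    [0,0,0,0,0,0],
    [0,0,0,0,0,0],
    [0,0,0.02,0,0,0],
    [0,0,0.04,0,0,0],
    [0,0,0.04,0,0,0],
    [0,0,0.04,0,0,0],
    [0,0,0.045,0,0,0],
  ],
  hand=0,
)

```text
clock: 22.8
tcp_pos: [0.4335, -0.0373, 0.1707]
orientation: [-0.001, 0.722, 0.692, -0.0]
wrist_force: [2.0, -0.4, -2.6]
finger_gap: 0.0537
```

Call:
jog_arm(
  plan=[
    [0.0253,0.006,0,0,0,0],
    [0.0253,0.006,0,0,0,0],
    [0.0253,0.006,0,0,0,0],
    [0.0253,0.006,0,0,0,0],
    [0.0253,0.006,0,0,0,0],
    [0.0253,0.006,0,0,0,0],
    [0.0253,0.006,0,0,0,0],
    [0,0,-0.02,0,0,0],
    [0,0,-0.02,0,0,0],
    [0,0,0,0,0,0],
  ],
)

```text
clock: 23.8
tcp_pos: [0.6092, 0.0048, 0.1261]
orientation: [-0.003, 0.722, 0.692, -0.002]
wrist_force: [-0.3, -0.5, -2.2]
finger_gap: 0.0541
```

Run:
```python
from h import *
st()
n='scene';im=read_camera(n); np.save(n+'11.npy',im)
big(im,n+'11.png',(190,150,330,290),5)
```

```text
t 23.8 tcp [0.6092 0.0048 0.1261] jawyaw 177.52 tilt [-0.0069  0.0008] F [-0.3 -0.5 -2.2] M [0.03 0.03 0.02] gap 0.0541 j [-0.12  0.41  0.02  1.18 -0.    1.49]
```

View pics/scene11.png

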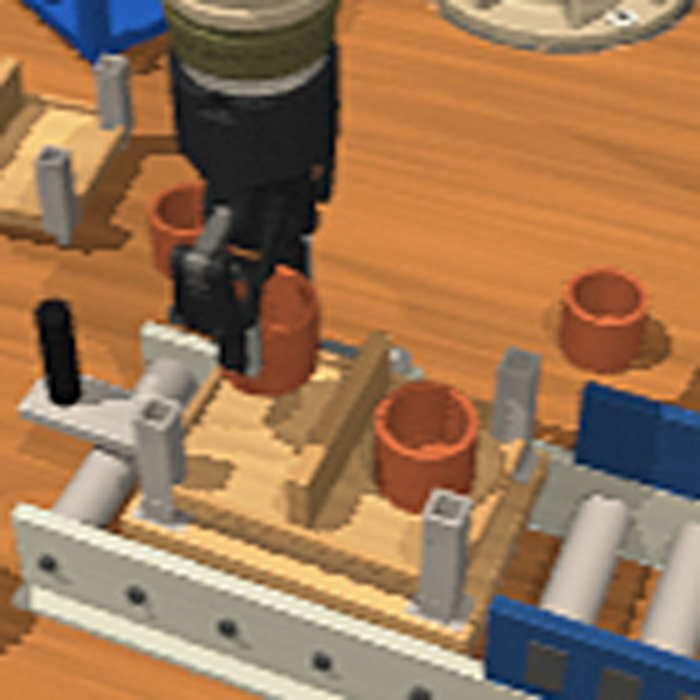

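Call:
jog_arm(
  plan=[
    [0,0,-0.01,0,0,0],
    [0,0,-0.012,0,0,0],
    [0,0,-0.01,0,0,0],
    [0,0,-0.008,0,0,0],
    [0,0,-0.006,0,0,0],
    [0,0,-0.003,0,0,0],
    [0,0,-0.002,0,0,0],
    [0,0,0,0,0,0],
    [0,0,0,0,0,0],
    [0,0,0,0,0,0],
  ],
)

```text
clock: 24.85
tcp_pos: [0.6121, 0.0044, 0.0792]
orientation: [0.0, 0.722, 0.692, 0.0]
wrist_force: [-0.1, -0.2, 0.6]
finger_gap: 0.0541
```

Call:
jog_arm(
  plan=[
    [0,0,0,0,0,0],
    [0,0,0,0,0,0],
    [0,0,0,0,0,0],
    [0,0,0.01,0,0,0],
    [0,0,0.02,0,0,0],
    [0,0,0.03,0,0,0],
    [0,0,0.03,0,0,0],
    [0,0,0.01,0,0,0],
    [0,0,0,0,0,6],
    [0,0,0,0,0,6],
  ],
  hand=0.8,
)

```text
clock: 25.85
tcp_pos: [0.6121, 0.0044, 0.1795]
orientation: [0.001, 0.644, 0.765, 0.0]
wrist_force: [-0.5, 0.4, 0.0]
finger_gap: 0.0681
```

Call:
jog_arm(
  plan=[
    [-0.0228,-0.03,0,0,0,8.5],
    [-0.0228,-0.03,0,0,0,8.5],
    [-0.0228,-0.03,0,0,0,8.5],
    [-0.0228,-0.03,0,0,0,8.5],
    [-0.0228,-0.03,0,0,0,8.5],
    [-0.0228,-0.03,0,0,0,8.5],
    [-0.0228,-0.03,0,0,0,8.5],
    [-0.0228,-0.03,0,0,0,8.5],
    [-0.0228,-0.03,0,0,0,8.5],
    [-0.0228,-0.03,0,0,0,8.5],
  ],
  hand=1,
)

```text
clock: 26.85
tcp_pos: [0.3852, -0.2933, 0.1788]
orientation: [0.0, -0.034, 0.999, 0.0]
wrist_force: [0.8, 0.5, -0.5]
finger_gap: 0.0855
```

Run:
```python
from h import *
st()
for n in('scene','top'):
    im=read_camera(n); np.save(n+'12.npy',im)
    big(im,n+'12.png',(90,110,350,290) if n=='scene' else (130,80,410,260),3 if n=='scene' else 2.8)
```

```text
t 26.9 tcp [ 0.3852 -0.2933  0.1788] jawyaw 93.91 tilt [0.0001 0.0001] F [ 0.8  0.5 -0.5] M [ 0.01 -0.    0.02] gap 0.0855 j [-0.82  0.14 -0.22  1.21  0.   -0.89]
```

View pics/scene12.png

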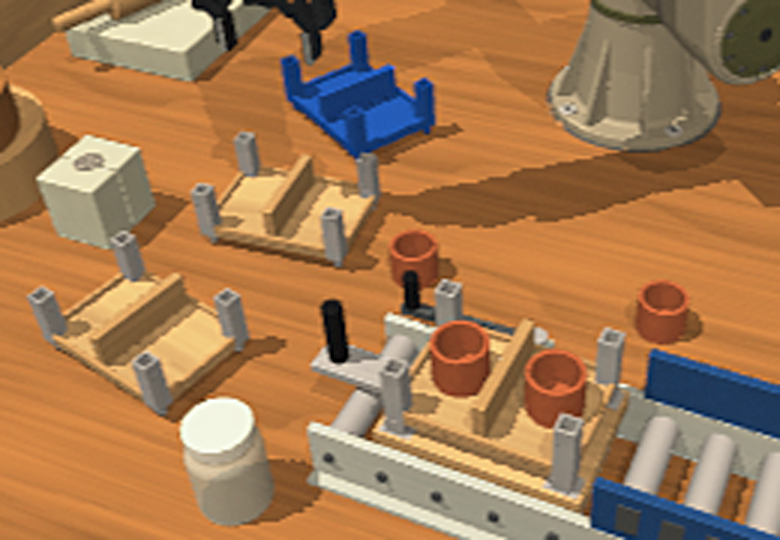

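View pics/top12.png

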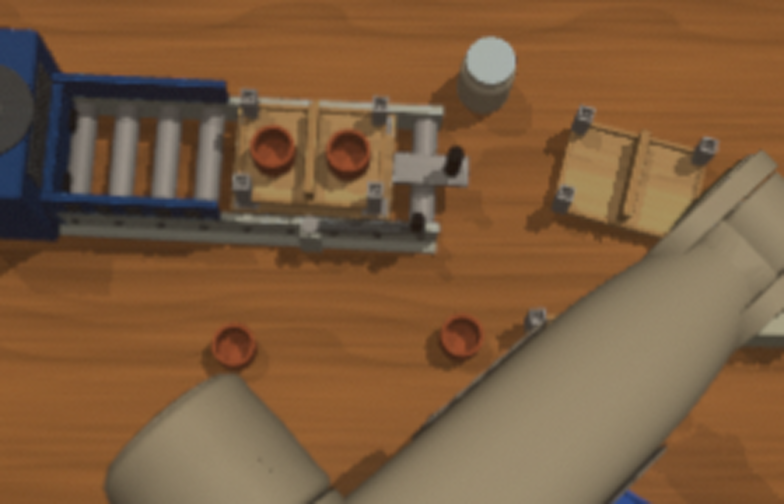

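Run:
```python
from h import *
c=lambda p:(np.array(p)+.5)/2.8-.5+[130,80]
fit(onz('top',c([(249,101),(380,110),(242,187),(376,196)]),.146),'tray1')
print(onz('top',c([(234,347)]),.03),onz('top',c([(461,337)]),.03))
s=lambda p:(np.array(p)+.5)/3-.5+[90,110]
fit(onz('scene',s([(246,138),(203,189),(333,215),(369,158)]),.076),'B')
fit(onz('scene',s([(124,240),(40,296),(148,361),(230,297)]),.076),'A')
print(onz('scene',s([(662,299)]),.044),onz('scene',s([(414,246)]),.044))
```

```text
tray1 c [0.6075 0.0463] long-axis yaw 87.13 sides [102.  150.4 102.5 151.7]
[[0.39604662 0.13793076 0.03      ]] [[ 0.41237474 -0.13231836  0.03      ]]
B c [ 0.3891 -0.2977] long-axis yaw 94.41 sides [100.2 154.5 105.2 151.9]
A c [ 0.6145 -0.3398] long-axis yaw 76.12 sides [102.6 153.6 102.7 152.3]
[[0.40470239 0.13554557 0.044     ]] [[ 0.41811135 -0.13266216  0.044     ]]
```

Call:
jog_arm(
  plan=[
    [0.001,-0.0032,-0.03,0,0,0.6],
    [0,0,-0.03,0,0,0],
    [0,0,-0.03,0,0,0],
    [0,0,-0.03,0,0,0],
    [0,0,-0.02,0,0,0],
    [0,0,-0.015,0,0,0],
    [0,0,-0.01,0,0,0],
    [0,0,-0.007,0,0,0],
    [0,0,0,0,0,0],
    [0,0,0,0,0,0],
  ],
)

```text
clock: 27.95
tcp_pos: [0.3878, -0.2958, 0.0073]
orientation: [0.0, -0.036, 0.999, -0.0]
wrist_force: [-0.5, -0.3, -0.0]
finger_gap: 0.0857
```

Call:
jog_arm(
  plan=[
    [0,0,0,0,0,0],
    [0,0,0,0,0,0],
    [0,0,0,0,0,0],
    [0,0,0,0,0,0],
    [0,0,0,0,0,0],
    [0,0,0,0,0,0],
    [0,0,0,0,0,0],
    [0,0,0,0,0,0],
    [0,0,0,0,0,0],
    [0,0,0,0,0,0],
  ],
  hand=0,
  force=80,
)

```text
clock: 28.95
tcp_pos: [0.3877, -0.2958, 0.0072]
orientation: [0.0, -0.036, 0.999, -0.0]
wrist_force: [-0.2, 1.0, 6.1]
finger_gap: 0.0102
```

Call:
jog_arm(
  plan=[
    [0,0,0.01,0,0,0],
    [0,0,0.02,0,0,0],
    [0,0,0.03,0,0,0],
    [0,0,0.03,0,0,0],
    [0,0,0.03,0,0,0],
    [0,0,0.03,0,0,0],
    [0,0,0.03,0,0,0],
    [0,0,0.02,0,0,0],
    [0,0,0,0,0,0],
    [0,0,0,0,0,0],
  ],
)

```text
clock: 29.95
tcp_pos: [0.387, -0.2953, 0.2061]
orientation: [-0.0, -0.036, 0.999, 0.0]
wrist_force: [-0.3, 0.3, -4.4]
finger_gap: 0.01
```

Call:
jog_arm(
  plan=[
    [0.0226,0.03435,0,0,0,-0.68],
    [0.0226,0.03435,0,0,0,-0.68],
    [0.0226,0.03435,0,0,0,-0.68],
    [0.0226,0.03435,0,0,0,-0.68],
    [0.0226,0.03435,0,0,0,-0.68],
    [0.0226,0.03435,0,0,0,-0.68],
    [0.0226,0.03435,0,0,0,-0.68],
    [0.0226,0.03435,0,0,0,-0.68],
    [0.0226,0.03435,0,0,0,-0.68],
    [0.0226,0.03435,0,0,0,-0.68],
  ],
)

```text
clock: 30.95
tcp_pos: [0.6127, 0.0495, 0.204]
orientation: [-0.002, 0.023, 1.0, 0.0]
wrist_force: [0.9, -0.6, -2.7]
finger_gap: 0.01
```

Call:
jog_arm(
  plan=[
    [0,0,0,0,0,0],
    [0,0,-0.01,0,0,0],
    [0,0,-0.01,0,0,0],
    [0,0,-0.006,0,0,0],
    [0,0,0,0,0,0],
    [0,0,0,0,0,0],
    [0,0,0,0,0,0],
    [0,0,0,0,0,0],
    [0,0,0,0,0,0],
    [0,0,0,0,0,0],
  ],
)

```text
clock: 31.95
tcp_pos: [0.6135, 0.0479, 0.1811]
orientation: [0.0, 0.023, 1.0, 0.0]
wrist_force: [-0.3, 0.6, -2.7]
finger_gap: 0.0103
```

Run:
```python
from h import *
st()
for n in('scene','top'):
    im=read_camera(n); np.save(n+'13.npy',im)
    big(im,n+'13.png',(200,160,310,280) if n=='scene' else (180,80,320,180),6 if n=='scene' else 5)
```

```text
t 31.9 tcp [0.6135 0.0479 0.1811] jawyaw 87.37 tilt [0.0006 0.0001] F [-0.3  0.6 -2.7] M [0.04 0.   0.01] gap 0.0103 j [-0.05  0.4   0.13  1.3   0.   -0.01]
```

View pics/scene13.png

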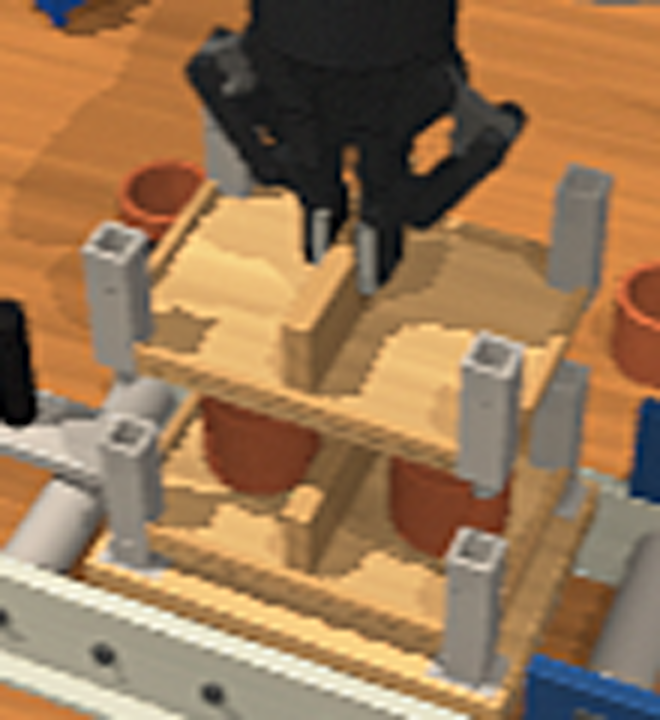

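View pics/top13.png

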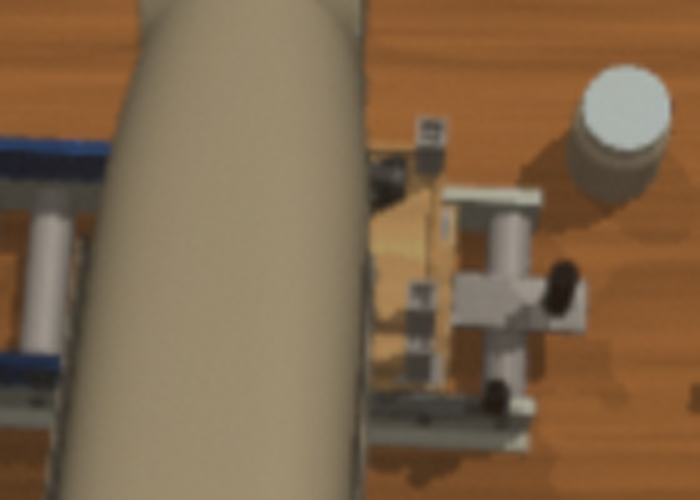

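```bash
cat >> h.py <<'E'
def tile(im,cs,r=9,s=14):
    return np.hstack([cv2.resize(im[y-r:y+r,x-r:x+r],None,fx=s,fy=s,interpolation=cv2.INTER_CUBIC) for x,y in cs])
def unt(cs,ls,r=9,s=14): return [(c[0]-r+(l[0]+.5)/s-.5,c[1]-r+(l[1]+.5)/s-.5) for c,l in zip(cs,ls)]
def wr(f,im): cv2.imwrite('pics/'+f,cv2.cvtColor(im,cv2.COLOR_RGB2BGR))
E
python3 - <<'E'
from h import *
s=np.load('scene13.npy');t=np.load('top13.npy');t12=np.load('top12.npy')
wr('z13.png',np.vstack([tile(s,[(220,200),(282,219),(297,191)]),tile(s,[(221,232),(279,252),(294,223)])]))
wr('z13t.png',np.vstack([tile(t,[(266,106),(264,138)]),tile(t12,[(265,119),(264,150)])]))
E
```

```text
(no output)
```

View pics/z13.png

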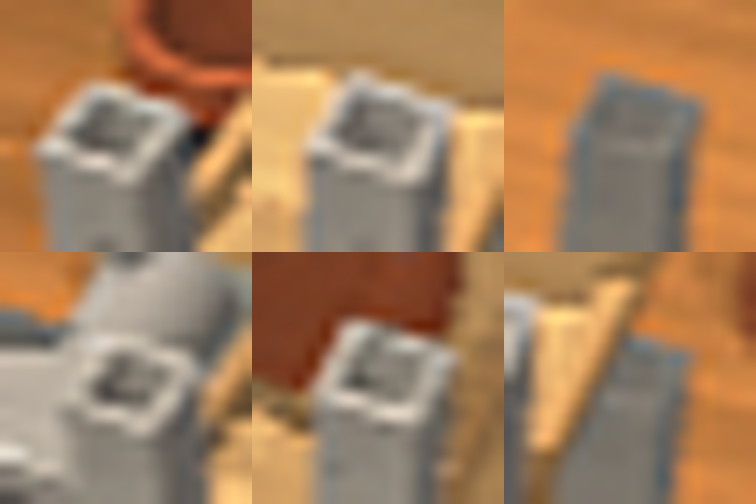

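View pics/z13t.png

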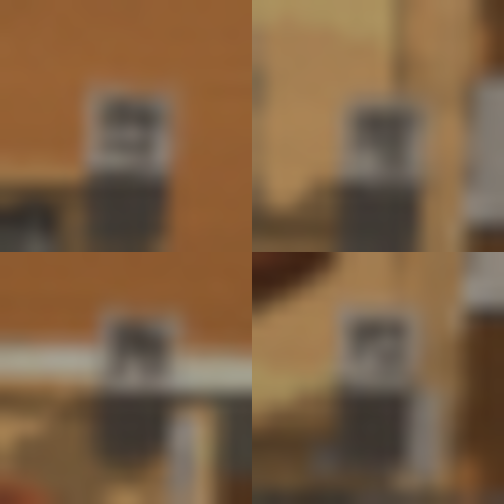

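Run:
```python
from h import *
T=onz('scene',unt([(220,200),(282,219)],[(115,132),(134,126)]),.2499);S=onz('scene',unt([(221,232),(279,252)],[(126,124),(132,119)]),.146)
print(T.round(4),S.round(4),((T-S)*1000).round(1))
T=onz('top',unt([(266,106),(264,138)],[(131,128),(136,138)]),.2499);S=onz('top',unt([(265,119),(264,150)],[(140,101),(126,98)]),.146)
print(T.round(4),S.round(4),((T-S)*1000).round(1))
```

```text
[[ 0.6623 -0.0318  0.2499]
 [ 0.6681  0.1203  0.2499]] [[ 0.6643 -0.0346  0.146 ]
 [ 0.6724  0.1188  0.146 ]] [[ -2.    2.7 103.9]
 [ -4.3   1.5 103.9]]
[[ 0.6593 -0.0301  0.2499]
 [ 0.5574 -0.0263  0.2499]] [[ 0.6616 -0.0312  0.146 ]
 [ 0.5592 -0.0259  0.146 ]] [[ -2.3   1.1 103.9]
 [ -1.8  -0.4 103.9]]
```

Call:
jog_arm(
  plan=[
    [0.0023,-0.001,-0.006,0,0,-0.15],
    [0,0,-0.006,0,0,0],
    [0,0,-0.006,0,0,0],
    [0,0,-0.004,0,0,0],
    [0,0,-0.004,0,0,0],
    [0,0,-0.004,0,0,0],
    [0,0,-0.004,0,0,0],
    [0,0,0,0,0,0],
    [0,0,0,0,0,0],
    [0,0,0,0,0,0],
  ],
)

```text
clock: 33.05
tcp_pos: [0.6158, 0.0469, 0.1471]
orientation: [0.0, 0.024, 1.0, 0.0]
wrist_force: [-0.9, -0.9, -2.8]
finger_gap: 0.0102
```

Run:
```python
from h import *
st()
n='scene'
im=read_camera(n); np.save(n+'14.npy',im)
big(im,n+'14.png',(200,170,310,290),6)
```

```text
t 33.0 tcp [0.6158 0.0469 0.1471] jawyaw 87.22 tilt [0.0003 0.0001] F [-0.9 -0.9 -2.8] M [0.02 0.05 0.03] gap 0.0102 j [-0.05  0.41  0.07  1.23  0.   -0.01]
```

View pics/scene14.png

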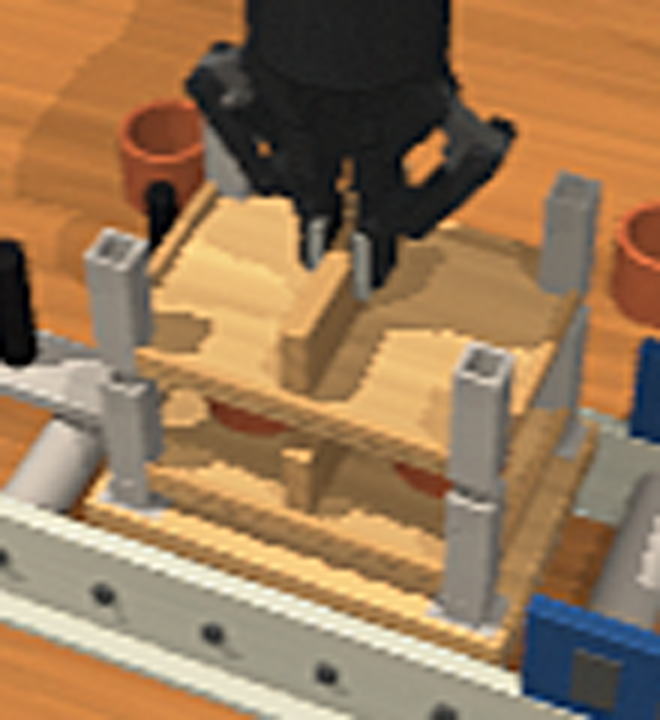

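Going in without force. Seat it.

Call:
jog_arm(
  plan=[
    [0,0,-0.003,0,0,0],
    [0,0,-0.003,0,0,0],
    [0,0,-0.003,0,0,0],
    [0,0,-0.001,0,0,0],
    [0,0,0,0,0,0],
    [0,0,0,0,0,0],
    [0,0,0,0,0,0],
    [0,0,0,0,0,0],
    [0,0,0,0,0,0],
    [0,0,0,0,0,0],
  ],
)

```text
clock: 34.1
tcp_pos: [0.6158, 0.0469, 0.1373]
orientation: [0.0, 0.024, 1.0, 0.0]
wrist_force: [-3.0, 0.5, 4.9]
finger_gap: 0.0105
```

Call:
jog_arm(
  plan=[
    [0,0,0,0,0,0],
    [0,0,0,0,0,0],
    [0,0,0,0,0,0],
    [0,0,0,0,0,0],
    [0,0,0.01,0,0,0],
    [0,0,0.015,0,0,0],
    [0,0,0.025,0,0,0],
    [0,0,0.025,0,0,0],
    [0,0,0.025,0,0,0],
    [0,0,0,0,0,-4.7],
  ],
  hand=1,
)

```text
clock: 35.1
tcp_pos: [0.6177, 0.0468, 0.2419]
orientation: [0.004, 0.066, 0.998, 0.0]
wrist_force: [0.2, -0.9, 0.7]
finger_gap: 0.0852
```

Call:
jog_arm(
  plan=[
    [-0.0215,0.009,0,0,0,-8.5],
    [-0.0215,0.009,0,0,0,-8.5],
    [-0.0215,0.009,0,0,0,-8.5],
    [-0.0215,0.009,0,0,0,-8.5],
    [-0.0215,0.009,0,0,0,-8.5],
    [-0.0215,0.009,0,0,0,-8.5],
    [-0.0215,0.009,-0.02,0,0,-8.5],
    [-0.0215,0.009,-0.03,0,0,-8.5],
    [-0.0215,0.009,-0.03,0,0,-8.5],
    [-0.0215,0.009,-0.03,0,0,-8.5],
  ],
  hand=0.8,
)

```text
clock: 36.1
tcp_pos: [0.4003, 0.1373, 0.1268]
orientation: [0.001, 0.724, 0.689, 0.001]
wrist_force: [-0.8, 0.4, -0.6]
finger_gap: 0.0684
```

Run:
```python
from h import *
st()
for n in('scene','top'):
    im=read_camera(n); np.save(n+'15.npy',im)
    big(im,n+'15.png',(190,130,350,290) if n=='scene' else (130,80,410,260),4 if n=='scene' else 2.8)
```

```text
t 36.1 tcp [0.4003 0.1373 0.1268] jawyaw 177.16 tilt [0.0022 0.0003] F [-0.8  0.4 -0.6] M [-0.02  0.01 -0.  ] gap 0.0684 j [ 0.14  0.06 -0.45  1.07 -0.    1.76]
```

View pics/scene15.png

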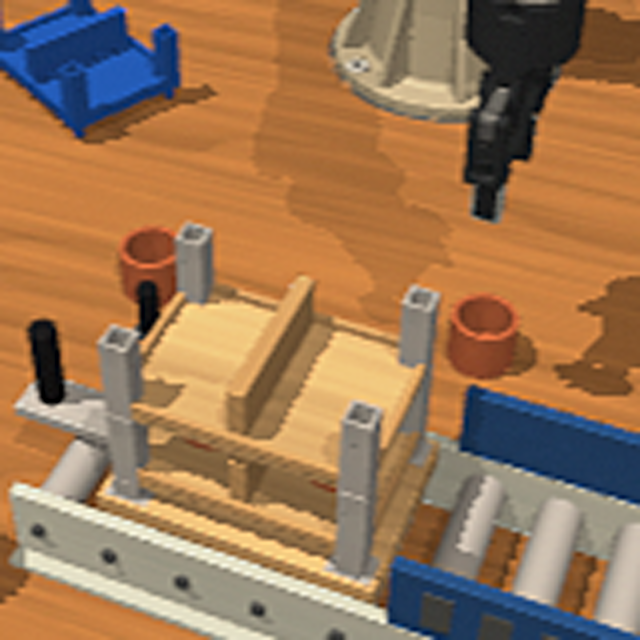

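Run:
```python
from h import *
c=lambda p:(np.array(p)+.5)/4-.5+[190,130]
print(onz('scene',c([(484,317),(151,252)]),.044))
```

```text
[[ 0.40244393  0.13587858  0.044     ]
 [ 0.42269373 -0.13162066  0.044     ]]
```

Call:
jog_arm(
  plan=[
    [0,-0.001,-0.03,0,0,0],
    [0,0,-0.03,0,0,0],
    [0,0,-0.03,0,0,0],
    [0,0,-0.025,0,0,0],
    [0,0,-0.015,0,0,0],
    [0,0,-0.01,0,0,0],
    [0,0,-0.001,0,0,0],
    [0,0,0,0,0,0],
    [0,0,0,0,0,0],
    [0,0,0,0,0,0],
  ],
)

```text
clock: 37.2
tcp_pos: [0.4017, 0.136, -0.0133]
orientation: [0.001, 0.722, 0.692, 0.001]
wrist_force: [0.1, -0.2, 0.9]
finger_gap: 0.0683
```

Call:
jog_arm(
  plan=[
    [0,0,0,0,0,0],
    [0,0,0,0,0,0],
    [0,0,0,0,0,0],
    [0,0,0,0,0,0],
    [0,0,0,0,0,0],
    [0,0,0.03,0,0,0],
    [0,0,0.05,0,0,0],
    [0,0,0.05,0,0,0],
    [0,0,0.05,0,0,0],
    [0,0,0.045,0,0,0],
  ],
  hand=0,
  force=40,
)

```text
clock: 38.2
tcp_pos: [0.4004, 0.1359, 0.2135]
orientation: [0.0, 0.722, 0.692, 0.001]
wrist_force: [1.4, -0.9, -1.0]
finger_gap: 0.0513
```

Call:
jog_arm(
  plan=[
    [0.0268,-0.0057,0,0,0,0],
    [0.0268,-0.0057,0,0,0,0],
    [0.0268,-0.0057,0,0,0,0],
    [0.0268,-0.0057,0,0,0,0],
    [0.0268,-0.0057,0,0,0,0],
    [0.0268,-0.0057,0,0,0,0],
    [0.0268,-0.0057,0,0,0,0],
    [0.0268,-0.0057,0,0,0,0],
    [0,0,-0.01,0,0,0],
    [0,0,-0.01,0,0,0],
  ],
)

```text
clock: 39.2
tcp_pos: [0.6149, 0.0902, 0.1896]
orientation: [-0.0, 0.722, 0.692, -0.0]
wrist_force: [-0.8, -0.0, -1.3]
finger_gap: 0.0517
```

Run:
```python
from h import *
st()
n='scene'
im=read_camera(n); np.save(n+'16.npy',im)
big(im,n+'16.png',(190,130,330,290),4)
```

```text
t 39.2 tcp [0.6149 0.0902 0.1896] jawyaw 177.50 tilt [-0.0012  0.0001] F [-0.8 -0.  -1.3] M [-0.03  0.05  0.02] gap 0.0517 j [0.02 0.41 0.17 1.33 0.   1.63]
```

View pics/scene16.png

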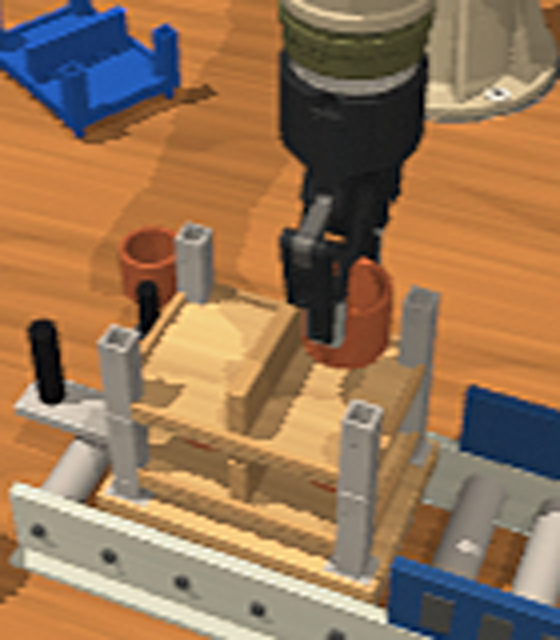

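Call:
jog_arm(
  plan=[
    [0,0,-0.01,0,0,0],
    [0,0,-0.01,0,0,0],
    [0,0,-0.01,0,0,0],
    [0,0,-0.008,0,0,0],
    [0,0,-0.006,0,0,0],
    [0,0,-0.004,0,0,0],
    [0,0,-0.003,0,0,0],
    [0,0,0,0,0,0],
    [0,0,0,0,0,0],
    [0,0,0,0,0,0],
  ],
)

```text
clock: 40.25
tcp_pos: [0.6152, 0.0904, 0.1405]
orientation: [0.0, 0.722, 0.692, 0.0]
wrist_force: [-2.3, 0.7, 4.2]
finger_gap: 0.0512
```

Call:
jog_arm(
  plan=[
    [0,0,0,0,0,0],
    [0,0,0,0,0,0],
    [0,0,0,0,0,0],
    [0,0,0.01,0,0,0],
    [0,0,0.02,0,0,0],
    [0,0,0.03,0,0,0],
    [0,0,0.03,0,0,0],
    [0,0,0.01,0,0,0],
    [-0.0199,-0.0223,0,0,0,0],
    [-0.0199,-0.0223,0,0,0,0],
  ],
  hand=0.8,
)

```text
clock: 41.25
tcp_pos: [0.5753, 0.0456, 0.2398]
orientation: [0.0, 0.722, 0.692, 0.0]
wrist_force: [0.1, -1.2, -0.3]
finger_gap: 0.0687
```

Call:
jog_arm(
  plan=[
    [-0.0265,-0.0297,0,0,0,0],
    [-0.0265,-0.0297,0,0,0,0],
    [-0.0265,-0.0297,0,0,0,0],
    [-0.0265,-0.0297,-0.01,0,0,0],
    [-0.0265,-0.0297,-0.02,0,0,0],
    [-0.0265,-0.0296,-0.03,0,0,0],
    [0,0,-0.04,0,0,0],
    [0,0,-0.04,0,0,0],
    [0,0,-0.04,0,0,0],
    [0,0,0,0,0,0],
  ],
)

```text
clock: 42.25
tcp_pos: [0.4117, -0.1303, 0.0555]
orientation: [-0.005, 0.722, 0.691, -0.002]
wrist_force: [-0.6, 0.0, -0.0]
finger_gap: 0.0682
```

Run:
```python
from h import *
st()
n='scene'
im=read_camera(n); np.save(n+'17.npy',im)
big(im,n+'17.png',(170,130,330,290),4)
print((proj('scene',[[.416,-.1322,.044]])-[170,130])*4)
```

```text
t 42.2 tcp [ 0.4117 -0.1303  0.0555] jawyaw 177.48 tilt [-0.0086  0.0046] F [-0.6  0.  -0. ] M [ 0.08  0.01 -0.01] gap 0.0682 j [-0.49  0.15 -0.54  0.9  -0.    1.12]
[[232.27285024 245.17815614]]
```

View pics/scene17.png

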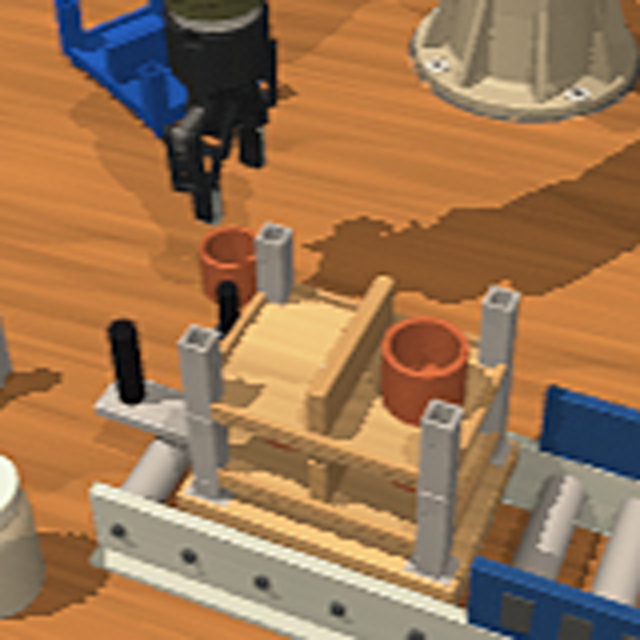

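Call:
jog_arm(
  plan=[
    [0,0,-0.01,0,0,0],
    [0,0,-0.02,0,0,0],
    [0,0,-0.02,0,0,0],
    [0,0,-0.015,0,0,0],
    [0,0,-0.007,0,0,0],
    [0,0,-0.0025,0,0,0],
    [0,0,0,0,0,0],
    [0,0,0,0,0,0],
    [0,0,0,0,0,0],
    [0,0,0,0,0,0],
  ],
)

```text
clock: 43.3
tcp_pos: [0.4167, -0.1326, -0.0142]
orientation: [0.001, 0.722, 0.692, 0.0]
wrist_force: [-0.7, -0.3, -0.3]
finger_gap: 0.0682
```

Call:
jog_arm(
  plan=[
    [0,0,0,0,0,0],
    [0,0,0,0,0,0],
    [0,0,0,0,0,0],
    [0,0,0,0,0,0],
    [0,0,0,0,0,0],
    [0,0,0.03,0,0,0],
    [0,0,0.05,0,0,0],
    [0,0,0.05,0,0,0],
    [0,0,0.05,0,0,0],
    [0,0,0.045,0,0,0],
  ],
  hand=0,
)

```text
clock: 44.3
tcp_pos: [0.416, -0.1322, 0.2128]
orientation: [0.001, 0.722, 0.692, 0.0]
wrist_force: [2.0, -0.3, -1.2]
finger_gap: 0.054
```

Call:
jog_arm(
  plan=[
    [0.0245,0.0171,0,0,0,0],
    [0.0245,0.0171,0,0,0,0],
    [0.0245,0.0171,0,0,0,0],
    [0.0245,0.0171,0,0,0,0],
    [0.0245,0.0171,0,0,0,0],
    [0.0245,0.0171,0,0,0,0],
    [0.0245,0.0171,0,0,0,0],
    [0.0245,0.0171,0,0,0,0],
    [0,0,-0.01,0,0,0],
    [0,0,-0.01,0,0,0],
  ],
)

```text
clock: 45.3
tcp_pos: [0.6121, 0.0048, 0.189]
orientation: [-0.0, 0.722, 0.692, -0.001]
wrist_force: [0.8, -0.1, -2.0]
finger_gap: 0.0541
```

Run:
```python
from h import *
st()
n='scene'
im=read_camera(n); np.save(n+'18.npy',im)
big(im,n+'18.png',(170,130,330,290),4)
```

```text
t 45.3 tcp [0.6121 0.0048 0.189 ] jawyaw 177.58 tilt [-0.0013 -0.0001] F [ 0.8 -0.1 -2. ] M [-0.03  0.04 -0.02] gap 0.0541 j [-0.12  0.39  0.14  1.32 -0.    1.49]
```

View pics/scene18.png

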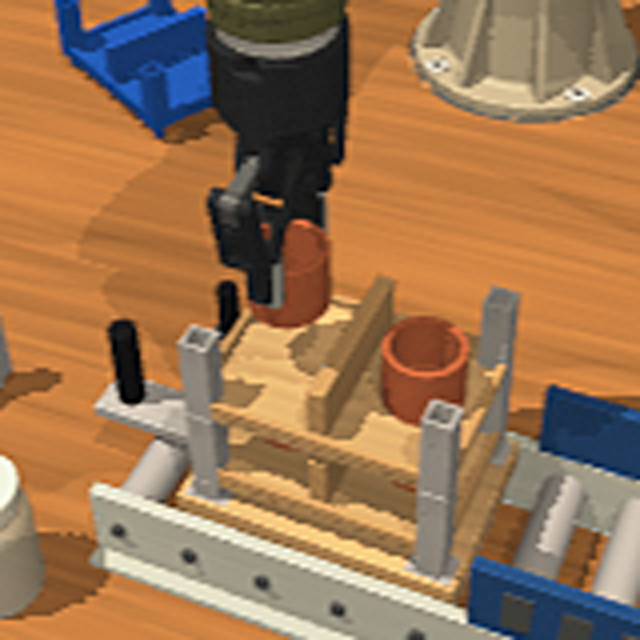

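Call:
jog_arm(
  plan=[
    [0,0,-0.01,0,0,0],
    [0,0,-0.01,0,0,0],
    [0,0,-0.01,0,0,0],
    [0,0,-0.008,0,0,0],
    [0,0,-0.006,0,0,0],
    [0,0,-0.004,0,0,0],
    [0,0,-0.002,0,0,0],
    [0,0,0,0,0,0],
    [0,0,0,0,0,0],
    [0,0,0,0,0,0],
  ],
)

```text
clock: 46.35
tcp_pos: [0.6125, 0.0044, 0.1407]
orientation: [0.0, 0.722, 0.692, 0.0]
wrist_force: [-0.2, -0.1, -2.1]
finger_gap: 0.0539
```

Call:
jog_arm(
  plan=[
    [0,0,-0.001,0,0,0],
    [0,0,0,0,0,0],
    [0,0,0,0,0,0],
    [0,0,0,0,0,0],
    [0,0,0,0,0,0],
    [0,0,0,0,0,0],
    [0,0,0,0,0,0],
    [0,0,0,0,0,0],
    [0,0,0,0,0,0],
    [0,0,0,0,0,0],
  ],
)

```text
clock: 47.35
tcp_pos: [0.6126, 0.0043, 0.1398]
orientation: [0.0, 0.722, 0.692, 0.0]
wrist_force: [-0.6, -0.7, 5.4]
finger_gap: 0.0537
```

Call:
jog_arm(
  plan=[
    [0,0,0,0,0,0],
    [0,0,0,0,0,0],
    [0,0,0,0,0,0],
    [0,0,0,0,0,0],
    [0,0,0.01,0,0,0],
    [0,0,0.02,0,0,0],
    [0,0,0.03,0,0,0],
    [0,0,0.03,0,0,0],
    [0,0,0.01,0,0,0],
    [0,-0.01,0,0,0,1.5],
  ],
  hand=0.8,
)

```text
clock: 48.35
tcp_pos: [0.6135, -0.005, 0.2421]
orientation: [0.002, 0.712, 0.702, 0.002]
wrist_force: [-0.1, 0.3, -1.1]
finger_gap: 0.068
```

Call:
jog_arm(
  plan=[
    [0,-0.034,0,0,0,7.7],
    [0,-0.034,0,0,0,7.7],
    [0,-0.034,0,0,0,7.7],
    [0,-0.034,0,0,0,7.7],
    [0,-0.034,0,0,0,7.7],
    [0,-0.034,-0.01,0,0,7.7],
    [0,-0.034,-0.02,0,0,7.7],
    [0,-0.034,-0.02,0,0,7.7],
    [0,-0.034,-0.02,0,0,7.7],
    [0,-0.026,-0.02,0,0,7.7],
  ],
  hand=1,
)

```text
clock: 49.35
tcp_pos: [0.6118, -0.3397, 0.148]
orientation: [-0.0, 0.12, 0.993, 0.0]
wrist_force: [0.1, 0.0, 0.2]
finger_gap: 0.0854
```

Run:
```python
from h import *
st()
for n in('scene','top'):
    im=read_camera(n); np.save(n+'19.npy',im)
    big(im,n+'19.png',(90,110,310,290) if n=='scene' else (180,70,410,240),3.5 if n=='scene' else 3.4)
```

```text
t 49.4 tcp [ 0.6118 -0.3397  0.148 ] jawyaw 76.27 tilt [-0.0004  0.0001] F [0.1 0.  0.2] M [-0.02 -0.07  0.  ] gap 0.0854 j [-0.62  0.58  0.34  1.33 -0.   -0.38]
```

View pics/scene19.png

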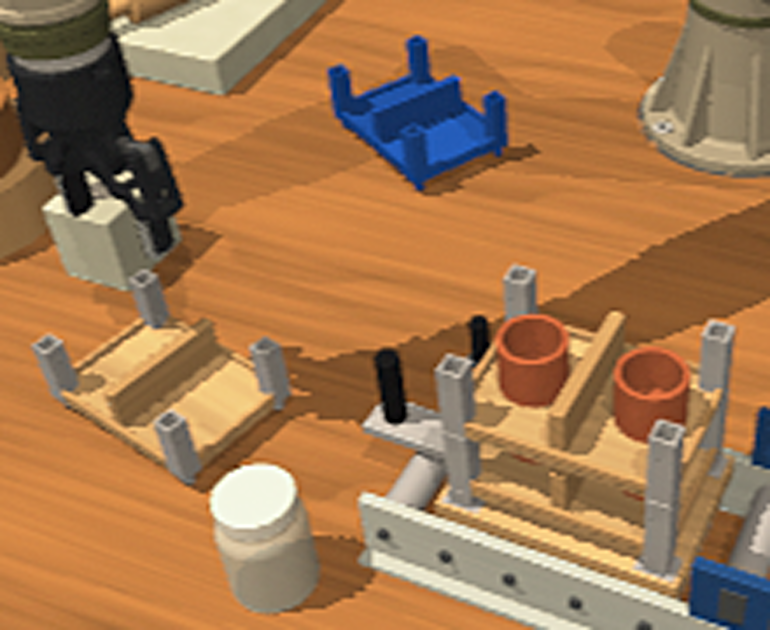

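View pics/top19.png

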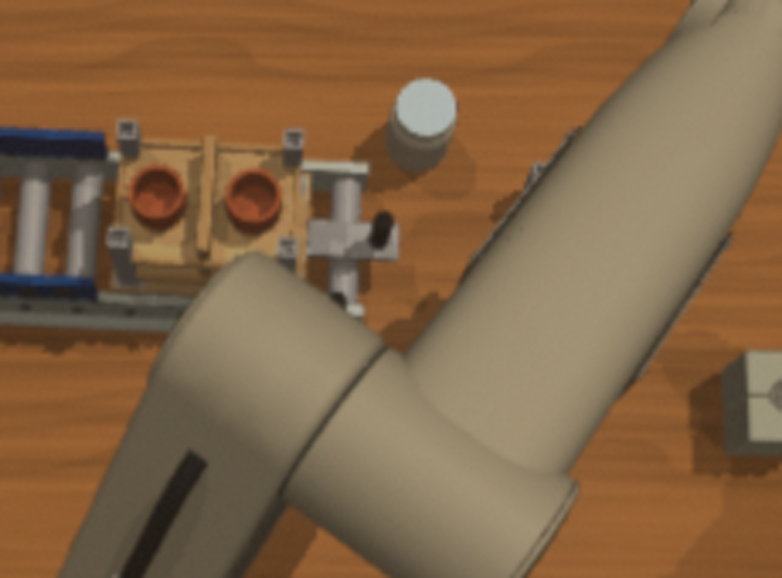

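Call:
jog_arm(
  plan=[
    [-0.001,0.001,-0.02,0,0,-0.3],
    [0,0,-0.03,0,0,0],
    [0,0,-0.03,0,0,0],
    [0,0,-0.025,0,0,0],
    [0,0,-0.02,0,0,0],
    [0,0,-0.01,0,0,0],
    [0,0,-0.008,0,0,0],
    [0,0,0,0,0,0],
    [0,0,0,0,0,0],
    [0,0,0,0,0,0],
  ],
)

```text
clock: 50.45
tcp_pos: [0.6121, -0.3371, 0.0077]
orientation: [0.001, 0.124, 0.992, -0.0]
wrist_force: [-0.2, 0.7, 0.5]
finger_gap: 0.0853
```

Call:
jog_arm(
  plan=[
    [0,0,0,0,0,0],
    [0,0,0,0,0,0],
    [0,0,0,0,0,0],
    [0,0,0,0,0,0],
    [0,0,0,0,0,0],
    [0,0,0,0,0,0],
    [0,0,0,0,0,0],
    [0,0,0,0,0,0],
    [0,0,0,0,0,0],
    [0,0,0,0,0,0],
  ],
  hand=0,
  force=80,
)

```text
clock: 51.45
tcp_pos: [0.6115, -0.3366, 0.0067]
orientation: [0.0, 0.124, 0.992, -0.0]
wrist_force: [-1.4, 1.0, 3.3]
finger_gap: 0.0105
```

Call:
jog_arm(
  plan=[
    [0,0,0.01,0,0,0],
    [0,0,0.02,0,0,0],
    [0,0,0.03,0,0,0],
    [0,0,0.03,0,0,0],
    [0,0,0.03,0,0,0],
    [0,0,0.03,0,0,0],
    [0,0,0.03,0,0,0],
    [0,0,0.03,0,0,0],
    [0,0,0.03,0,0,0],
    [0,0,0.013,0,0,0],
  ],
)

```text
clock: 52.45
tcp_pos: [0.6115, -0.3369, 0.2625]
orientation: [0.001, 0.124, 0.992, -0.001]
wrist_force: [-0.1, -0.4, -2.7]
finger_gap: 0.0107
```

Call:
jog_arm(
  plan=[
    [0.0003,0.03,0,0,0,1],
    [0.0003,0.035,0,0,0,1],
    [0.0003,0.04,0,0,0,1.2],
    [0.0003,0.044,0,0,0,1.2],
    [0.0003,0.044,0,0,0,1.2],
    [0.0003,0.044,0,0,0,1.2],
    [0.0003,0.044,0,0,0,1.2],
    [0.0004,0.04,0,0,0,1.2],
    [0.0004,0.035,0,0,0,1.2],
    [0.0004,0.0278,0,0,0,1],
  ],
)

```text
clock: 53.45
tcp_pos: [0.6136, 0.0495, 0.2589]
orientation: [-0.001, 0.024, 1.0, 0.0]
wrist_force: [0.2, -1.0, -3.3]
finger_gap: 0.0102
```

Call:
jog_arm(
  plan=[
    [0,0,0,0,0,0],
    [0,0,-0.006,0,0,0],
    [0,0,-0.006,0,0,0],
    [0,0,0,0,0,0],
    [0,0,0,0,0,0],
    [0,0,0,0,0,0],
    [0,0,0,0,0,0],
    [0,0,0,0,0,0],
    [0,0,0,0,0,0],
    [0,0,0,0,0,0],
  ],
)

```text
clock: 54.45
tcp_pos: [0.6146, 0.0472, 0.2474]
orientation: [0.0, 0.025, 1.0, 0.0]
wrist_force: [-0.6, 0.0, -3.7]
finger_gap: 0.0104
```

Run:
```python
from h import *
st()
for n in('scene','top'):
    im=read_camera(n); np.save(n+'20.npy',im)
    big(im,n+'20.png',(200,130,320,280) if n=='scene' else (180,70,320,180),5)
```

```text
t 54.5 tcp [0.6146 0.0472 0.2474] jawyaw 87.12 tilt [0.0002 0.0001] F [-0.6  0.  -3.7] M [-0.01  0.02 -0.03] gap 0.0104 j [-0.05  0.39  0.28  1.46  0.   -0.  ]
```

View pics/scene20.png

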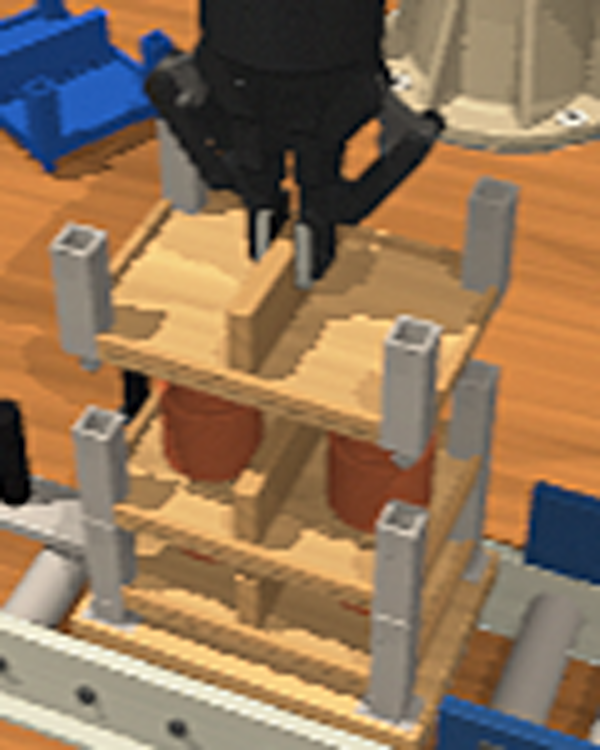

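View pics/top20.png

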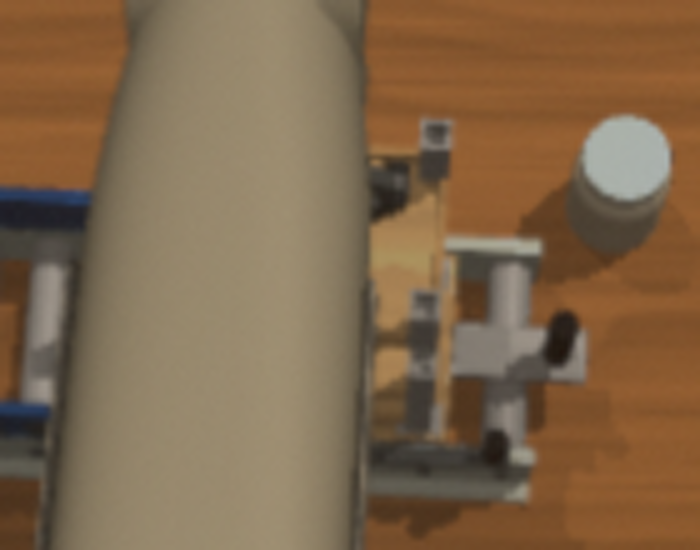

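Run:
```python
from h import *
s=np.load('scene20.npy');t=np.load('top20.npy');t12=np.load('top19.npy')
wr('z20.png',np.hstack([np.vstack([tile(s,[(215,177),(282,197)]),tile(s,[(220,214),(280,233)])]),np.vstack([tile(t,[(267,97)]),tile(t12,[(266,111)])])]))
wr('z20b.png',np.hstack([tile(t,[(265,129)]),tile(t12,[(265,142)])]))
```

```text
(no output)
```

View pics/z20.png

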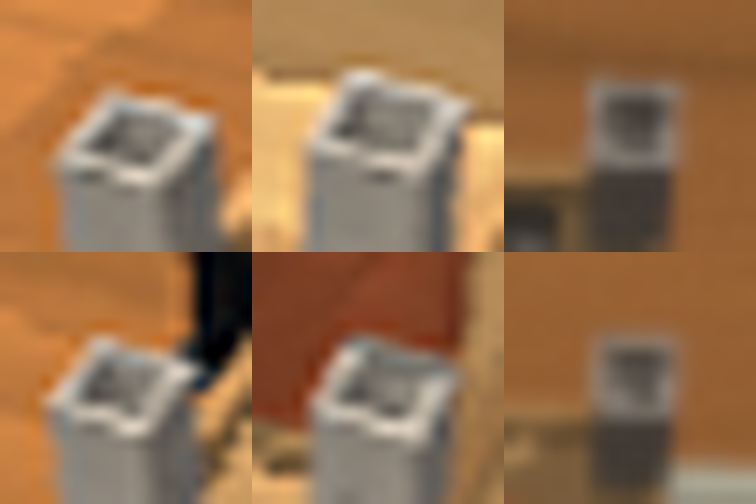

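View pics/z20b.png

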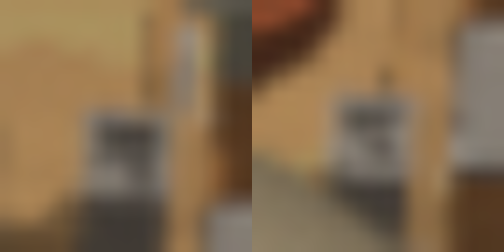

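Run:
```python
from h import *
T=onz('scene',unt([(215,177),(282,197)],[(136,139),(139,127)]),.3167);S=onz('scene',unt([(220,214),(280,233)],[(123.5,134.5),(133.5,134)]),.2065)
print(T.round(4),S.round(4),((T-S)*1000).round(1))
T=onz('top',unt([(267,97),(265,129)],[(133,123.5),(129,150)]),.3167);S=onz('top',unt([(266,111),(265,142)],[(131,124.5),(121.5,138)]),.2065)
print(T.round(4),S.round(4),((T-S)*1000).round(1))
```

```text
[[ 0.6648 -0.0334  0.3167]
 [ 0.6729  0.1195  0.3167]] [[ 0.6646 -0.0328  0.2065]
 [ 0.6713  0.1186  0.2065]] [[  0.2  -0.7 110.2]
 [  1.6   0.9 110.2]]
[[ 0.6619 -0.0319  0.3167]
 [ 0.5607 -0.0265  0.3167]] [[ 0.6605 -0.031   0.2065]
 [ 0.5581 -0.027   0.2065]] [[  1.4  -0.9 110.2]
 [  2.6   0.5 110.2]]
```

Call:
jog_arm(
  plan=[
    [-0.0014,0,-0.007,0,0,0.08],
    [0,0,-0.007,0,0,0],
    [0,0,-0.007,0,0,0],
    [0,0,-0.006,0,0,0],
    [0,0,-0.005,0,0,0],
    [0,0,-0.004,0,0,0],
    [0,0,-0.004,0,0,0],
    [0,0,0,0,0,0],
    [0,0,0,0,0,0],
    [0,0,0,0,0,0],
  ],
)

```text
clock: 55.55
tcp_pos: [0.6134, 0.0472, 0.2077]
orientation: [0.0, 0.024, 1.0, 0.0]
wrist_force: [-0.3, 0.1, -2.9]
finger_gap: 0.0105
```

Run:
```python
from h import *
st()
n='scene'
im=read_camera(n); np.save(n+'21.npy',im)
big(im,n+'21.png',(200,140,320,290),5)
```

```text
t 55.5 tcp [0.6134 0.0472 0.2077] jawyaw 87.20 tilt [0.0006 0.0001] F [-0.3  0.1 -2.9] M [-0.01  0.02 -0.01] gap 0.0105 j [-0.05  0.39  0.18  1.36  0.   -0.  ]
```

View pics/scene21.png

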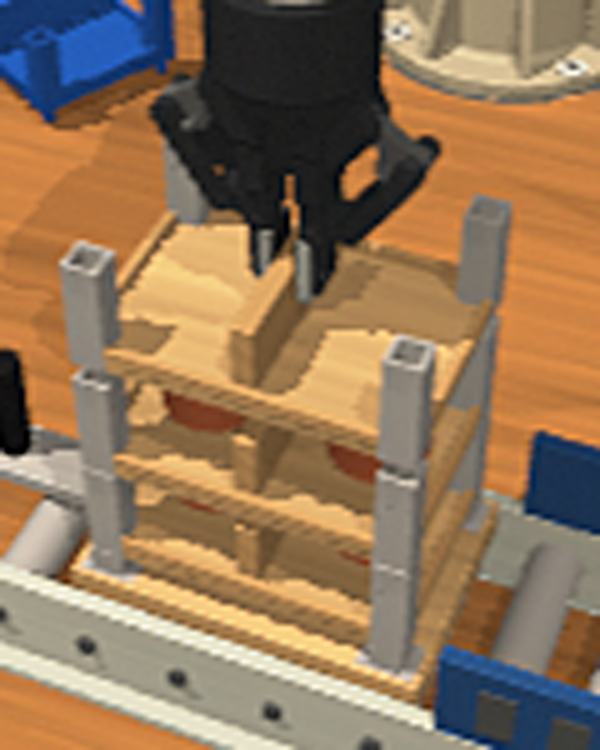

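Call:
jog_arm(
  plan=[
    [0,0,-0.003,0,0,0],
    [0,0,-0.003,0,0,0],
    [0,0,-0.003,0,0,0],
    [0,0,-0.0015,0,0,0],
    [0,0,0,0,0,0],
    [0,0,0,0,0,0],
    [0,0,0,0,0,0],
    [0,0,0,0,0,0],
    [0,0,0,0,0,0],
    [0,0,0,0,0,0],
  ],
)

```text
clock: 56.6
tcp_pos: [0.6132, 0.0472, 0.1969]
orientation: [0.0, 0.024, 1.0, 0.0]
wrist_force: [-1.2, -0.1, -1.1]
finger_gap: 0.0102
```

Call:
jog_arm(
  plan=[
    [0,0,-0.001,0,0,0],
    [0,0,0,0,0,0],
    [0,0,0,0,0,0],
    [0,0,0,0,0,0],
    [0,0,0,0,0,0],
    [0,0,0,0,0,0],
    [0,0,0,0,0,0],
    [0,0,0,0,0,0],
    [0,0,0,0,0,0],
    [0,0,0,0,0,0],
  ],
)

```text
clock: 57.6
tcp_pos: [0.6134, 0.0472, 0.1966]
orientation: [0.001, 0.024, 1.0, 0.0]
wrist_force: [-2.6, 0.1, 6.6]
finger_gap: 0.0099
```

Call:
jog_arm(
  plan=[
    [0,0,0,0,0,0],
    [0,0,0,0,0,0],
    [0,0,0,0,0,0],
    [0,0,0,0,0,0],
    [0,0,0.01,0,0,0],
    [0,0,0.015,0,0,0],
    [0,0,0.02,0,0,0],
    [0,0,0.025,0,0,0],
    [0,0,0.025,0,0,0],
    [0,-0.01,0.005,0,0,-4.5],
  ],
  hand=1,
)

```text
clock: 58.6
tcp_pos: [0.6143, 0.038, 0.3002]
orientation: [0.003, 0.064, 0.998, 0.0]
wrist_force: [0.8, 0.0, 0.1]
finger_gap: 0.0855
```

Call:
jog_arm(
  plan=[
    [-0.001,-0.02,0,0,0,-8.5],
    [-0.001,-0.03,0,0,0,-8.5],
    [-0.001,-0.03,0,0,0,-8.5],
    [-0.001,-0.03,0,0,0,-8.5],
    [-0.001,-0.03,0,0,0,-8.5],
    [-0.001,-0.015,0,0,0,-8.5],
    [-0.001,0,0,0,0,-8.5],
    [0,0,0,0,0,-8.5],
    [0,0,0,0,0,-8.5],
    [0,0,0,0,0,-8.5],
  ],
  hand=0.7,
)

```text
clock: 59.6
tcp_pos: [0.6063, -0.118, 0.2966]
orientation: [0.0, 0.723, 0.69, 0.0]
wrist_force: [-0.3, 0.2, 0.5]
finger_gap: 0.0599
```

Run:
```python
from h import *
st()
for n in('scene','top'):
    im=read_camera(n); np.save(n+'22.npy',im)
    big(im,n+'22.png',(170,100,330,290) if n=='scene' else (180,70,340,180),4)
```

```text
t 59.6 tcp [ 0.6063 -0.118   0.2966] jawyaw 177.33 tilt [ 0.0009 -0.0003] F [-0.3  0.2  0.5] M [ 0.01  0.02 -0.01] gap 0.0599 j [-0.32  0.4   0.42  1.58  0.    1.3 ]
```

View pics/scene22.png

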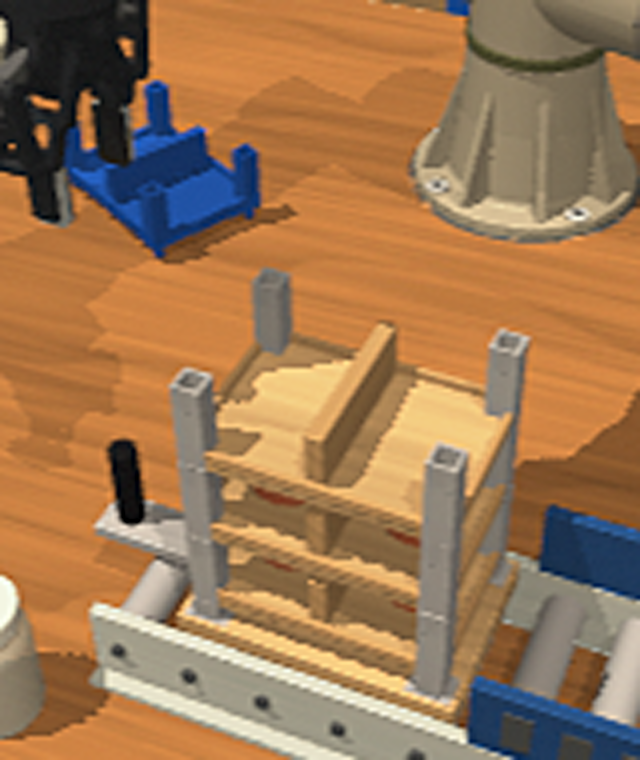

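View pics/top22.png

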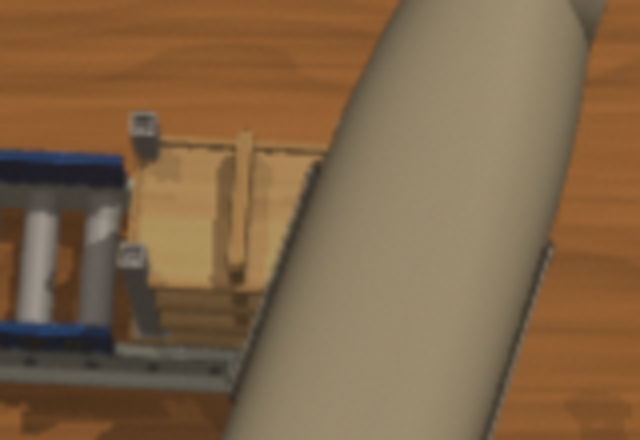

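Run:
```python
from h import *
c=lambda p:(np.array(p)+.5)/4-.5+[170,100]
print(onz('scene',c([(122,446)]),.135),onz('scene',c([(132,517)]),.069))
print((proj('scene',[[.606,-.1175,.135],[.606,-.1175,.069]])-[170,100]+.5)*4-.5)
```

```text
[[ 0.60866929 -0.12117276  0.135     ]] [[ 0.61118274 -0.12015945  0.069     ]]
[[128.80259079 444.72407573]
 [138.85507328 512.84445673]]
```

Run:
```python
from h import *
a=np.load('scene22.npy');b=np.load('scene14.npy')
wr('full.png',cv2.resize(np.hstack([a[:290,100:420],b[:290,100:420]]),None,fx=1.2,fy=1.2))
```

```text
(no output)
```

View pics/full.png

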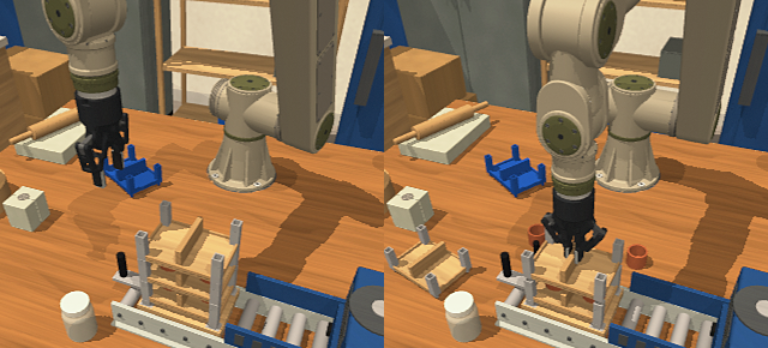

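Call:
jog_arm(
  plan=[
    [0.001,-0.001,-0.03,0,0,0],
    [0,0,-0.03,0,0,0],
    [0,0,-0.03,0,0,0],
    [0,0,-0.03,0,0,0],
    [0,0,-0.025,0,0,0],
    [0,0,-0.02,0,0,0],
    [0,0,-0.01,0,0,0],
    [0,0,-0.005,0,0,0],
    [0,0,0,0,0,0],
    [0,0,0,0,0,0],
  ],
)

```text
clock: 60.7
tcp_pos: [0.608, -0.119, 0.1171]
orientation: [0.001, 0.721, 0.693, 0.0]
wrist_force: [-0.5, 0.1, 0.5]
finger_gap: 0.0594
```

Run:
```python
from h import *
st()
n='scene'
im=read_camera(n); np.save(n+'23.npy',im)
big(im,n+'23.png',(150,90,310,290),4)
```

```text
t 60.7 tcp [ 0.608  -0.119   0.1171] jawyaw 177.74 tilt [ 0.0019 -0.0006] F [-0.5  0.1  0.5] M [-0.05  0.02 -0.  ] gap 0.0594 j [-0.32  0.43  0.02  1.16 -0.    1.29]
```

View pics/scene23.png

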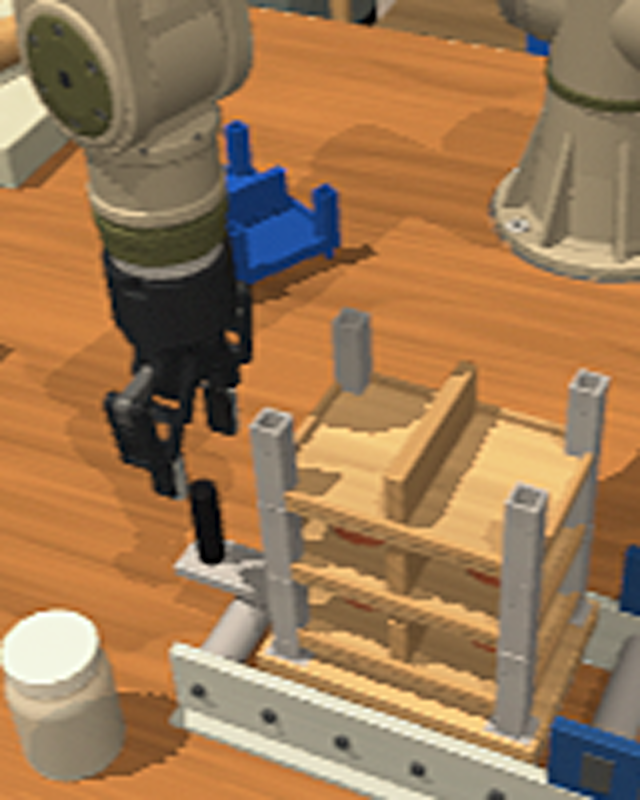

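Call:
jog_arm(
  plan=[
    [0,0,-0.01,0,0,0],
    [0,0,-0.01,0,0,0],
    [0,0,-0.01,0,0,0],
    [0,0,-0.01,0,0,0],
    [0,0,-0.01,0,0,0],
    [0,0,-0.005,0,0,0],
    [0,0,-0.002,0,0,0],
    [0,0,0,0,0,0],
    [0,0,0,0,0,0],
    [0,0,0,0,0,0],
  ],
)

```text
clock: 61.75
tcp_pos: [0.6076, -0.1189, 0.0594]
orientation: [0.001, 0.721, 0.693, 0.0]
wrist_force: [0.5, 0.2, -0.5]
finger_gap: 0.0599
```

Run:
```python
from h import *
st()
n='scene'
im=read_camera(n); np.save(n+'24.npy',im)
big(im,n+'24.png',(160,160,280,290),5)
```

```text
t 61.8 tcp [ 0.6076 -0.1189  0.0594] jawyaw 177.70 tilt [ 0.0011 -0.0003] F [ 0.5  0.2 -0.5] M [-0.02 -0.01 -0.05] gap 0.0599 j [-0.32  0.47 -0.07  1.03  0.    1.29]
```

View pics/scene24.png

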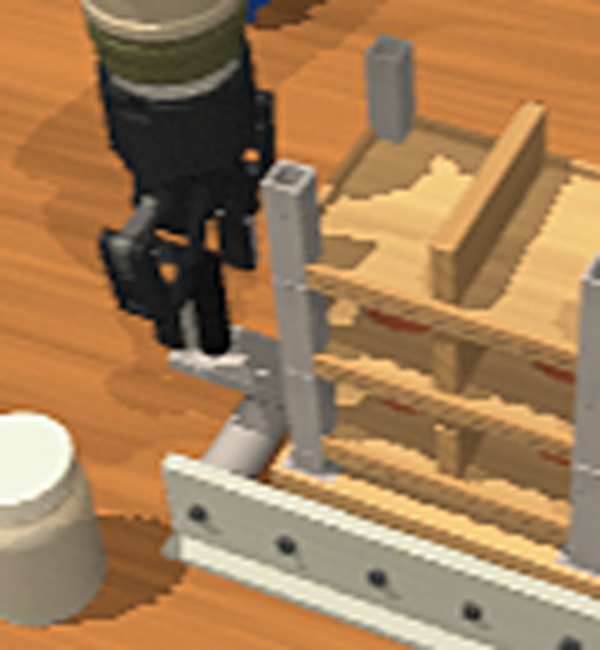

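Call:
jog_arm(
  plan=[
    [0,0,0,0,0,0],
    [0,0,0,0,0,0],
    [0,0,0,0,0,0],
    [0,0,0,0,0,0],
    [0,0,0,0,0,0],
    [0,0,0,0,0,0],
    [0,0,0,0,0,0],
    [0,0,0,0,0,0],
    [0,0,0,0,0,0],
    [0,0,0,0,0,0],
  ],
  hand=0,
  force=30,
)

```text
clock: 62.8
tcp_pos: [0.6093, -0.1192, 0.0594]
orientation: [0.002, 0.721, 0.693, 0.001]
wrist_force: [5.3, 0.0, -0.8]
finger_gap: 0.0196
```

Call:
jog_arm(
  plan=[
    [0.001,0.002,0,0,0,0],
    [0.001,0.004,0,0,0,0],
    [0.0003,0.006,0,0,0,0],
    [0.0004,0.008,0,0,0,0],
    [0.0005,0.01,0,0,0,0],
    [0.0005,0.01,0,0,0,0],
    [0.0005,0.01,0,0,0,0],
    [0.0005,0.01,0,0,0,0],
    [0.0005,0.01,0,0,0,0],
    [0.0005,0.01,0,0,0,0],
  ],
)

```text
clock: 63.8
tcp_pos: [0.6123, -0.0375, 0.0592]
orientation: [-0.0, 0.721, 0.693, -0.0]
wrist_force: [-3.3, -2.4, 7.3]
finger_gap: 0.0188
```

Run:
```python
from h import *
st()
n='scene'
im=read_camera(n); np.save(n+'25.npy',im)
big(im,n+'25.png',(160,120,360,310),4)
```

```text
t 63.8 tcp [ 0.6123 -0.0375  0.0592] jawyaw 177.73 tilt [-0.0007  0.0001] F [-3.3 -2.4  7.3] M [-0.43  0.54 -0.05] gap 0.0188 j [-0.19  0.46 -0.09  1.03  0.    1.42]
```

View pics/scene25.png

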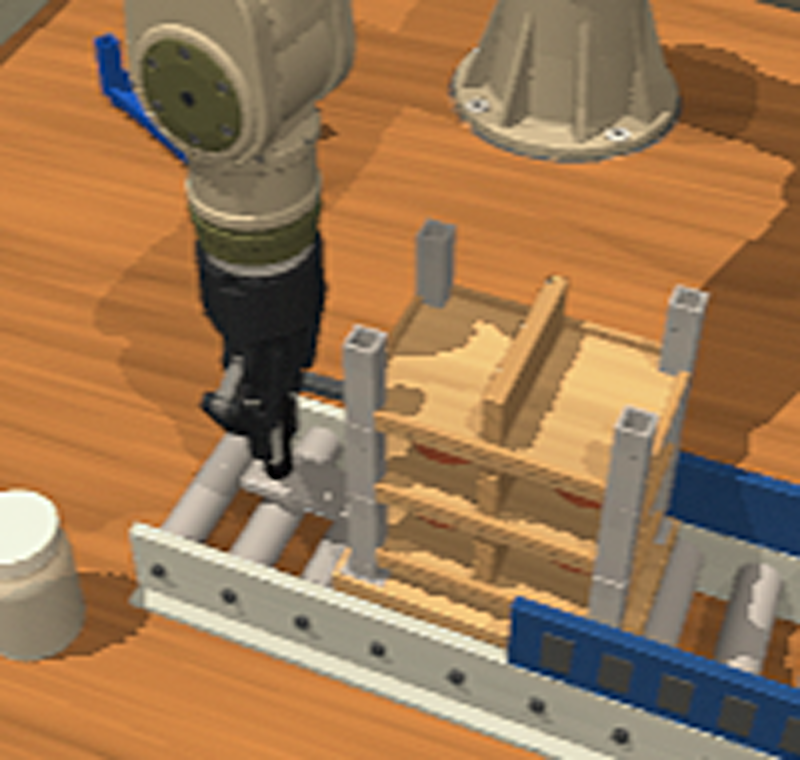

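Call:
jog_arm(
  plan=[
    [0,0.009,0.0003,0,0,0],
    [0.0004,0.009,0.0003,0,0,0],
    [0.0004,0.009,0,0,0,0],
    [0.0004,0.009,0,0,0,0],
    [0.0004,0.009,0,0,0,0],
    [0.0004,0.009,0,0,0,0],
    [0.0004,0.009,0,0,0,0],
    [0.0004,0.009,0,0,0,0],
    [0.0004,0.008,0,0,0,0],
    [0.0004,0.006,0,0,0,0],
  ],
)

```text
clock: 64.85
tcp_pos: [0.6156, 0.0483, 0.0593]
orientation: [-0.001, 0.721, 0.693, -0.0]
wrist_force: [-5.7, -2.6, 5.7]
finger_gap: 0.0194
```

Run:
```python
from h import *
st()
for n in('scene','top'):
    im=read_camera(n); np.save(n+'26.npy',im)
    big(im,n+'26.png',(160,140,360,330) if n=='scene' else (90,70,290,180),4)
```

```text
t 64.8 tcp [0.6156 0.0483 0.0593] jawyaw 177.73 tilt [-0.0015  0.0004] F [-5.7 -2.6  5.7] M [-0.47  0.95  0.06] gap 0.0194 j [-0.05  0.47 -0.07  1.03  0.    1.56]
```

View pics/scene26.png

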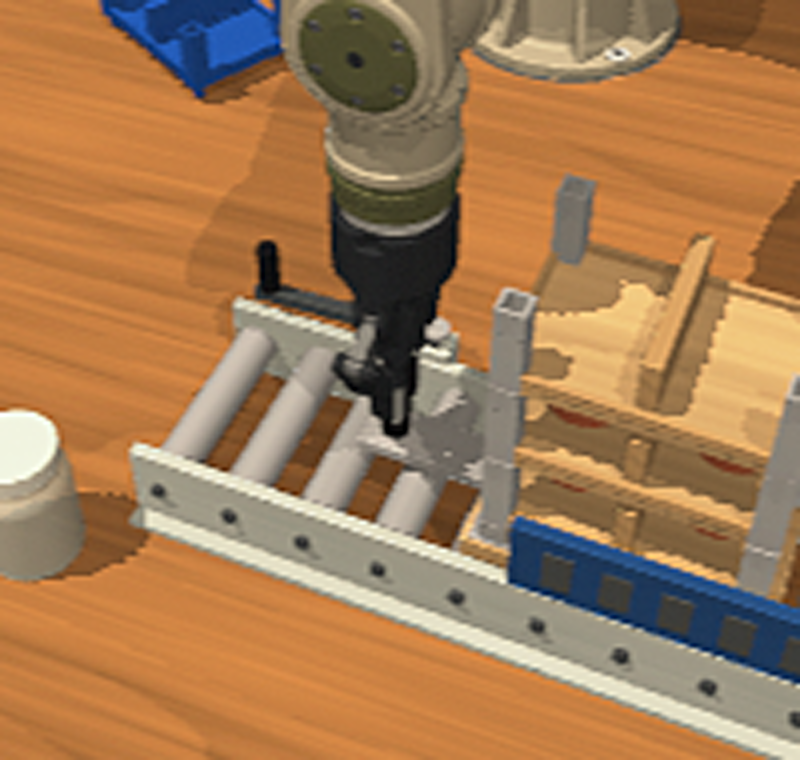

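View pics/top26.png

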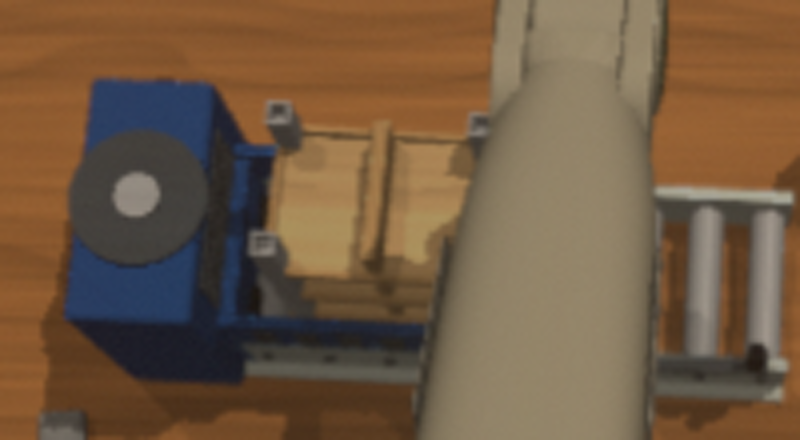

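Call:
jog_arm(
  plan=[
    [-0.0005,0.005,0,0,0,0],
    [0,0.005,0,0,0,0],
    [0,0.004,0,0,0,0],
    [0,0.003,0,0,0,0],
    [0,0.003,0,0,0,0],
    [0,0.002,0,0,0,0],
    [0,0.002,0,0,0,0],
    [0,0.002,0,0,0,0],
    [0,0.001,0,0,0,0],
    [0,0,0,0,0,0],
  ],
)

```text
clock: 65.95
tcp_pos: [0.6164, 0.0744, 0.0594]
orientation: [0.0, 0.721, 0.693, 0.0]
wrist_force: [2.9, -0.8, -0.7]
finger_gap: 0.0195
```

Call:
jog_arm(
  plan=[
    [0.0003,0.002,0,0,0,0],
    [0.0003,0.002,0,0,0,0],
    [0,0.002,0,0,0,0],
    [0,0.001,0,0,0,0],
    [0,0.001,0,0,0,0],
    [0,0,0,0,0,0],
    [0,0,0,0,0,0],
    [0,0,0,0,0,0],
    [0,0,0,0,0,0],
    [0,0,0,0,0,0],
  ],
)

```text
clock: 66.95
tcp_pos: [0.6166, 0.0773, 0.0594]
orientation: [0.003, 0.722, 0.692, -0.003]
wrist_force: [0.4, -17.1, 1.0]
finger_gap: 0.0192
```

Run:
```python
from h import *
st()
for n in('scene','top'):
    im=read_camera(n); np.save(n+'27.npy',im)
    big(im,n+'27.png',(160,140,420,330) if n=='scene' else (90,70,290,180),3 if n=='scene' else 4)
```

```text
t 67.0 tcp [0.6166 0.0773 0.0594] jawyaw 177.50 tilt [-0.0003 -0.0082] F [  0.4 -17.1   1. ] M [-2.98  0.04  0.1 ] gap 0.0192 j [ 0.    0.47 -0.06  1.04 -0.01  1.61]
```

View pics/scene27.png

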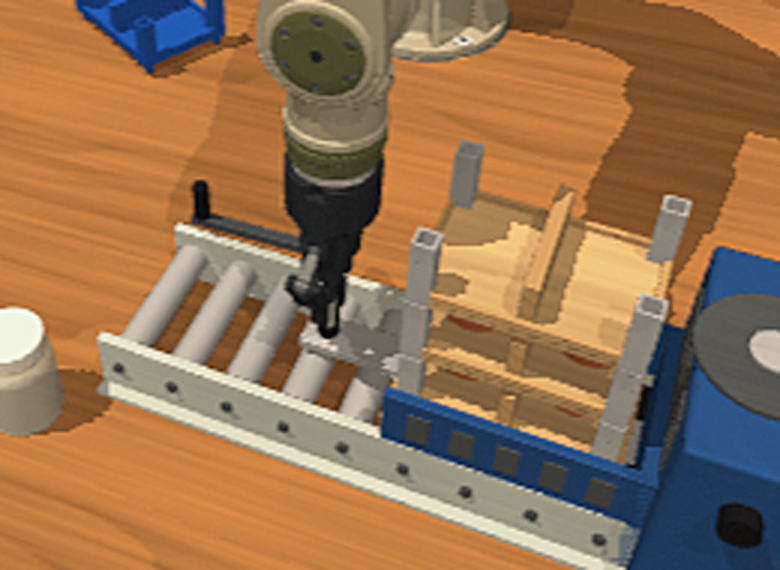

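View pics/top27.png

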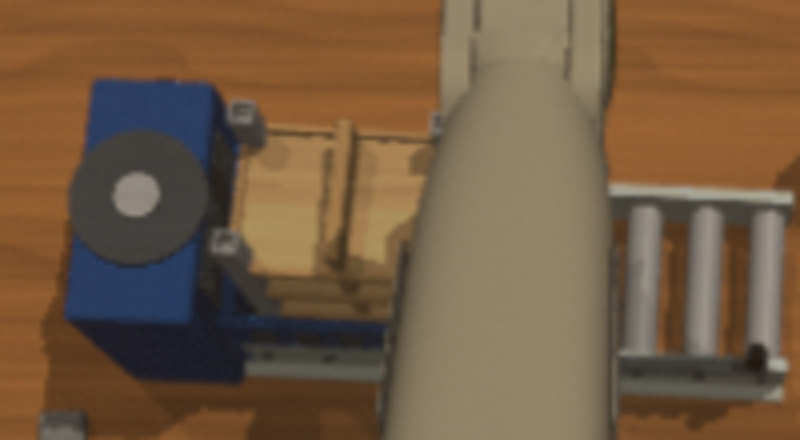

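Call:
jog_arm(
  plan=[
    [0,-0.002,0,0,0,0],
    [0,-0.002,0,0,0,0],
    [0,-0.001,0,0,0,0],
    [0,0,0,0,0,0],
    [0,0,0,0,0,0],
    [0,0,0,0,0,0],
    [0,0,0,0,0,0],
    [0,0,0,0,0,0],
    [0,0,0,0,0,0],
    [0,0,0,0,0,0],
  ],
)

```text
clock: 68.05
tcp_pos: [0.6165, 0.0775, 0.0594]
orientation: [-0.0, 0.721, 0.693, 0.0]
wrist_force: [0.9, -0.4, -1.8]
finger_gap: 0.0191
```

Run:
```python
from h import *
st()
c=lambda p:(np.array(p)+.5)/3-.5+[160,140]
print('knob',onz('scene',c([(201,186)]),.122))
n='top';im=read_camera(n); np.save(n+'28.npy',im);wr('k.png',tile(im,[(278,157)],15,18))
```

```text
t 68.0 tcp [0.6165 0.0775 0.0594] jawyaw 177.71 tilt [0.0001 0.0004] F [ 0.9 -0.4 -1.8] M [ 0.   -0.22  0.  ] gap 0.0191 j [-0.    0.47 -0.06  1.04  0.    1.61]
knob [[ 0.53768189 -0.07694775  0.122     ]]
```

View pics/k.png

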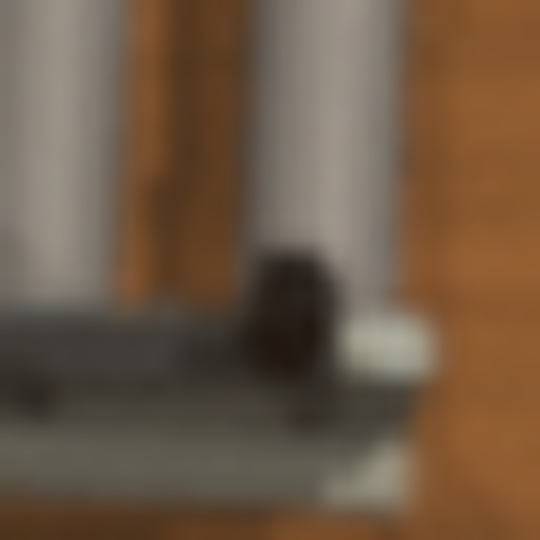

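Call:
jog_arm(
  plan=[
    [0,0,0,0,0,0],
    [0,0,0,0,0,0],
    [0,0,0,0,0,0],
    [0,0,0,0,0,0],
    [0,0,0,0,0,0],
    [0,0,0.01,0,0,0],
    [0,0,0.02,0,0,0],
    [0,0,0.02,0,0,0],
    [0,0,0.02,0,0,0],
    [0,0,0.01,0,0,0],
  ],
  hand=0.6,
)

```text
clock: 69.1
tcp_pos: [0.6177, 0.0772, 0.1423]
orientation: [0.001, 0.721, 0.693, 0.001]
wrist_force: [0.4, -0.3, 0.1]
finger_gap: 0.0513
```

Call:
jog_arm(
  plan=[
    [-0.0115,-0.022,0,0,0,0],
    [-0.0115,-0.022,0,0,0,0],
    [-0.0115,-0.022,0,0,0,0],
    [-0.0115,-0.022,0,0,0,0],
    [-0.0115,-0.022,0,0,0,0],
    [-0.0115,-0.022,0,0,0,0],
    [-0.0115,-0.022,0,0,0,0],
    [0,0,-0.01,0,0,0],
    [0,0,0,0,0,0],
    [0,0,0,0,0,0],
  ],
)

```text
clock: 70.1
tcp_pos: [0.536, -0.0761, 0.1291]
orientation: [-0.0, 0.721, 0.693, -0.0]
wrist_force: [-0.3, 0.1, -0.9]
finger_gap: 0.0513
```

Run:
```python
from h import *
st()
n='scene'
im=read_camera(n); np.save(n+'29.npy',im)
big(im,n+'29.png',(160,140,420,330),3)
big(im,n+'29z.png',(200,150,320,260),6)
```

```text
t 70.1 tcp [ 0.536  -0.0761  0.1291] jawyaw 177.72 tilt [-0.0006  0.0006] F [-0.3  0.1 -0.9] M [-0.02 -0.    0.06] gap 0.0513 j [-0.29  0.28 -0.17  1.12  0.    1.32]
```

View pics/scene29z.png

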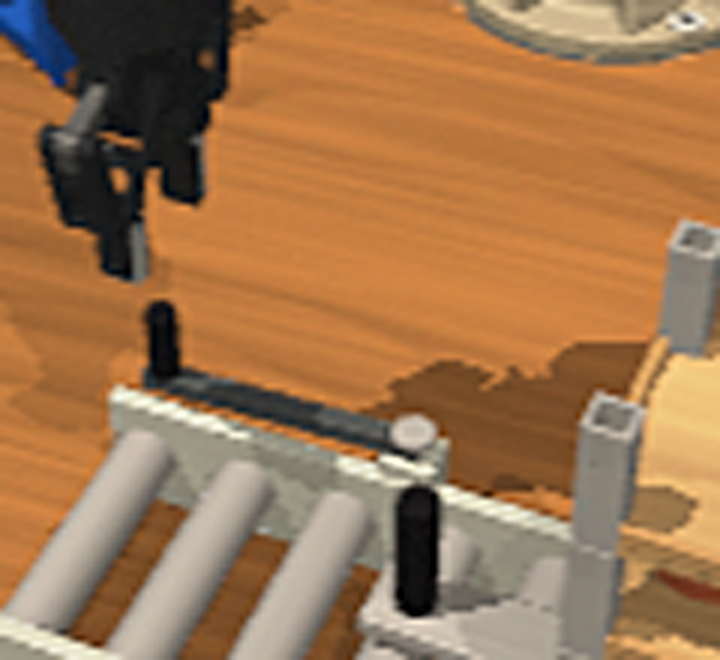

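Run:
```python
from h import *
c=lambda p:(np.array(p)+.5)/6-.5+[200,150]
print(onz('scene',c([(161,309)]),.122),onz('scene',c([(163,374)]),.083),onz('scene',c([(413,433)]),.088),onz('scene',c([(417,492)]),.135))
print((proj('scene',[[.532,-.0765,.122],[.536,-.0765,.122]])-[200,150]+.5)*6)
```

```text
[[ 0.53573998 -0.07859149  0.122     ]] [[ 0.53925807 -0.07851735  0.083     ]] [[0.53880287 0.04718871 0.088     ]] [[0.61341045 0.07415722 0.135     ]]
[[168.91509913 305.46695119]
 [165.37489003 310.9253702 ]]
```

Call:
jog_arm(
  plan=[
    [0.001,0,-0.015,0,0,0],
    [0,0,-0.015,0,0,0],
    [0,0,-0.015,0,0,0],
    [0,0,-0.013,0,0,0],
    [0,0,-0.006,0,0,0],
    [0,0,-0.004,0,0,0],
    [0,0,0,0,0,0],
    [0,0,0,0,0,0],
    [0,0,0,0,0,0],
    [0,0,0,0,0,0],
  ],
)

```text
clock: 71.15
tcp_pos: [0.5375, -0.0769, 0.062]
orientation: [0.0, 0.721, 0.693, 0.0]
wrist_force: [0.1, -0.3, -0.5]
finger_gap: 0.0512
```

Call:
jog_arm(
  plan=[
    [0,0,0,0,0,0],
    [0,0,0,0,0,0],
    [0,0,0,0,0,0],
    [0,0,0,0,0,0],
    [0,0,0,0,0,0],
    [0,0,0,0,0,0],
    [0,0,0,0,0,0],
    [0,0,0,0,0,0],
    [0,0,0,0,0,0],
    [0,0,0,0,0,0],
  ],
  hand=0,
  force=20,
)

```text
clock: 72.15
tcp_pos: [0.5372, -0.0769, 0.0616]
orientation: [0.0, 0.721, 0.693, 0.0]
wrist_force: [-0.5, 0.4, 3.7]
finger_gap: 0.015
```

Run:
```python
from h import *
s=st()
n='scene'
im=read_camera(n); np.save(n+'30.npy',im)
big(im,n+'30z.png',(200,150,320,260),6)
```

```text
t 72.2 tcp [ 0.5372 -0.0769  0.0616] jawyaw 177.70 tilt [ 0.0004 -0.0002] F [-0.5  0.4  3.7] M [-0.05  0.13  0.01] gap 0.0150 j [-0.29  0.33 -0.27  0.97 -0.    1.32]
```

View pics/scene30z.png

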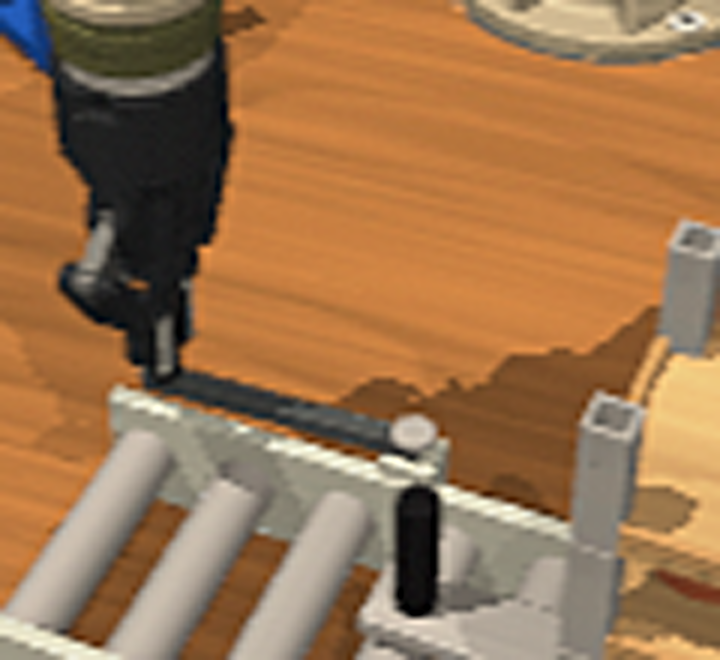

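Run:
```python
import numpy as np
a=np.radians(np.linspace(-87.66,-2.2,21));p=.1248*np.c_[np.cos(a),np.sin(a)]
print(np.diff(p,axis=0).round(4).tolist())
```

```text
[[0.0093, 0.0007], [0.0092, 0.0014], [0.0091, 0.0021], [0.0089, 0.0028], [0.0087, 0.0034], [0.0084, 0.0041], [0.008, 0.0047], [0.0077, 0.0053], [0.0073, 0.0058], [0.0068, 0.0063], [0.0063, 0.0068], [0.0058, 0.0073], [0.0052, 0.0077], [0.0046, 0.0081], [0.004, 0.0084], [0.0034, 0.0087], [0.0027, 0.0089], [0.0021, 0.0091], [0.0014, 0.0092], [0.0007, 0.0093]]
```

Call:
jog_arm(
  plan=[
    [0.0093,0.0007,0.001,0,0,4.27],
    [0.0092,0.0014,0,0,0,4.27],
    [0.0091,0.0021,0,0,0,4.27],
    [0.0089,0.0028,0,0,0,4.27],
    [0.0087,0.0034,0,0,0,4.27],
    [0.0084,0.0041,0,0,0,4.27],
    [0.008,0.0047,0,0,0,4.27],
    [0.0077,0.0053,0,0,0,4.27],
    [0.0073,0.0058,0,0,0,4.27],
    [0.0068,0.0063,0,0,0,4.27],
  ],
)

```text
clock: 73.2
tcp_pos: [0.6227, -0.0427, 0.0618]
orientation: [0.002, 0.419, 0.908, -0.001]
wrist_force: [5.4, -8.3, -5.1]
finger_gap: 0.0154
```

Run:
```python
from h import *
s=st()
n='scene'
im=read_camera(n); np.save(n+'31.npy',im)
big(im,n+'31z.png',(180,130,340,270),4.5)
```

```text
t 73.2 tcp [ 0.6227 -0.0427  0.0618] jawyaw 40.47 tilt [ 0.0028 -0.0042] F [ 5.4 -8.3 -5.1] M [-1.39 -1.06  0.04] gap 0.0154 j [-0.2   0.47 -0.06  1.04 -0.    0.67]
```

View pics/scene31z.png

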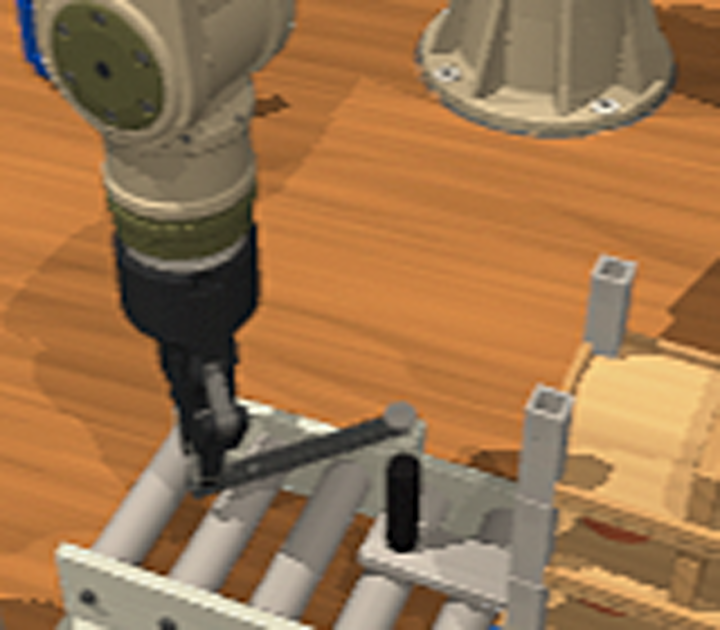

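Call:
jog_arm(
  plan=[
    [0.0075,0.0056,-0.001,0,0,4.27],
    [0.0065,0.0066,0,0,0,4.27],
    [0.0055,0.0075,0,0,0,4.27],
    [0.0048,0.0079,0,0,0,4.27],
    [0.0042,0.0084,0,0,0,4.27],
    [0.0035,0.0087,0,0,0,4.27],
    [0.0029,0.0089,0,0,0,4.27],
    [0.0022,0.0091,0,0,0,4.27],
    [0,0,0,0,0,0],
    [0,0,0,0,0,0],
  ],
)

```text
clock: 74.25
tcp_pos: [0.6593, 0.0221, 0.0617]
orientation: [0.002, 0.135, 0.991, -0.0]
wrist_force: [4.6, -1.1, 0.7]
finger_gap: 0.0149
```

Run:
```python
from h import *
s=st()
n='scene'
im=read_camera(n); np.save(n+'32.npy',im)
big(im,n+'32z.png',(180,130,340,270),4.5)
```

```text
t 74.2 tcp [0.6593 0.0221 0.0617] jawyaw 74.47 tilt [ 0.0031 -0.0006] F [ 4.6 -1.1  0.7] M [-0.24 -1.06  0.08] gap 0.0149 j [-0.09  0.54  0.05  1.08 -0.    0.18]
```

View pics/scene32z.png

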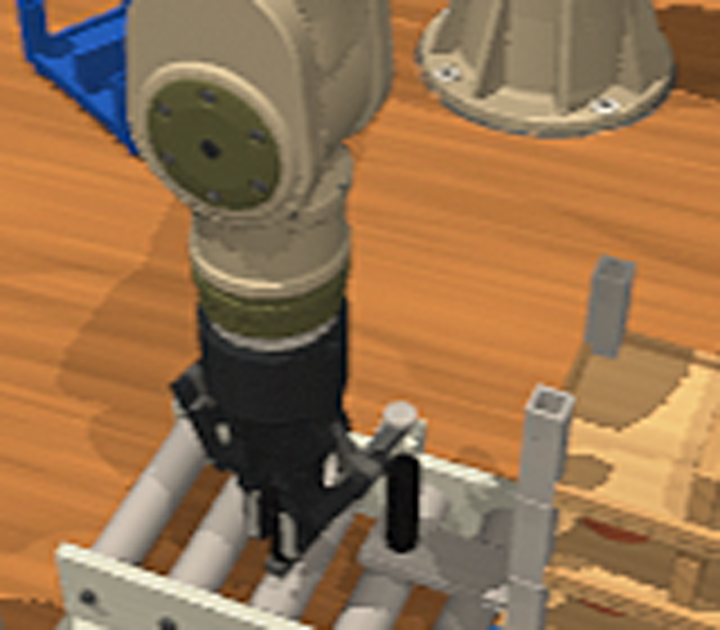

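Call:
jog_arm(
  plan=[
    [0.0012,0.005,0,0,0,2.2],
    [0.0012,0.005,0,0,0,2.2],
    [0.0004,0.004,0,0,0,2],
    [0,0.004,0,0,0,2],
    [0,0.002,0,0,0,1],
    [0,0.001,0,0,0,0],
    [0,0,0,0,0,0],
    [0,0,0,0,0,0],
    [0,0,0,0,0,0],
    [0,0,0,0,0,0],
  ],
)

```text
clock: 75.3
tcp_pos: [0.6621, 0.0432, 0.0617]
orientation: [0.002, 0.053, 0.999, 0.0]
wrist_force: [6.8, -0.4, -0.4]
finger_gap: 0.015
```

Run:
```python
from h import *
s=st()
n='scene'
im=read_camera(n); np.save(n+'33.npy',im)
big(im,n+'33z.png',(180,130,340,270),4.5)
```

```text
t 75.3 tcp [0.6621 0.0432 0.0617] jawyaw 83.92 tilt [0.0032 0.    ] F [ 6.8 -0.4 -0.4] M [-0.15 -1.26  0.14] gap 0.0150 j [-0.06  0.54  0.06  1.09  0.    0.05]
```

View pics/scene33z.png

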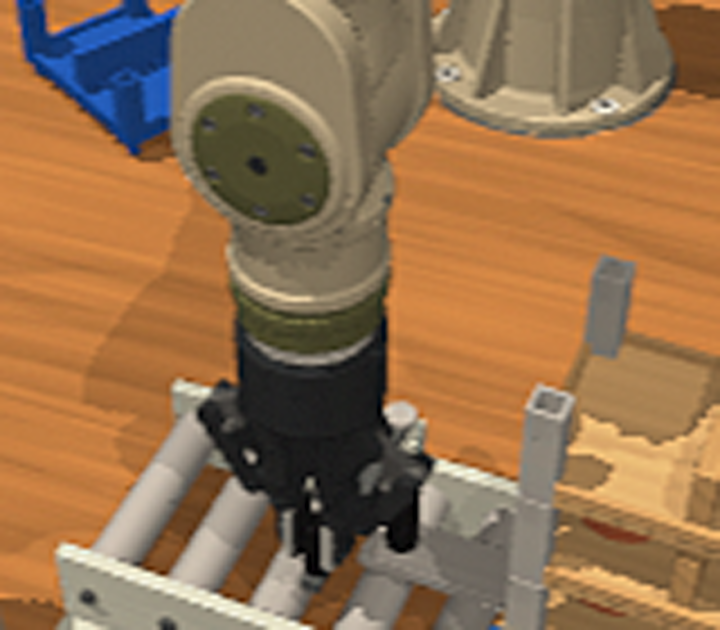

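Call:
jog_arm(
  plan=[
    [0.001,0.002,0,0,0,1],
    [0.001,0.002,0,0,0,1],
    [0,0.002,0,0,0,1],
    [0,0.002,0,0,0,0.5],
    [0,0,0,0,0,0],
    [0,0,0,0,0,0],
    [0,0,0,0,0,0],
    [0,0,0,0,0,0],
    [0,0,0,0,0,0],
    [0,0,0,0,0,0],
  ],
)

```text
clock: 76.35
tcp_pos: [0.6618, 0.0441, 0.0616]
orientation: [-0.001, 0.025, 1.0, -0.006]
wrist_force: [-0.4, -20.8, 3.3]
finger_gap: 0.015
```

Call:
jog_arm(
  plan=[
    [0,-0.004,0,0,0,0],
    [0,-0.0025,0,0,0,0],
    [0,0,0,0,0,0],
    [0,0,0,0,0,0],
    [0,0,0,0,0,0],
    [0,0,0,0,0,0],
    [0,0,0,0,0,0],
    [0,0,0,0,0,0],
    [0,0,0,0,0,0],
    [0,0,0,0,0,0],
  ],
)

```text
clock: 77.35
tcp_pos: [0.6618, 0.0443, 0.0616]
orientation: [-0.0, 0.022, 1.0, -0.001]
wrist_force: [-1.1, -5.9, 4.8]
finger_gap: 0.0151
```

Call:
jog_arm(
  plan=[
    [0,0,0,0,0,0],
    [0,0,0,0,0,0],
    [0,0,0,0,0,0],
    [0,0,0,0,0,0],
    [0,0,0,0,0,0],
    [0,0,0.01,0,0,0],
    [0,0,0.02,0,0,0],
    [0,0,0.03,0,0,0],
    [0,0,0.03,0,0,0],
    [0,0,0.03,0,0,0],
  ],
  hand=0.35,
)

```text
clock: 78.35
tcp_pos: [0.6623, 0.045, 0.1835]
orientation: [0.0, 0.022, 1.0, 0.0]
wrist_force: [-0.4, 0.2, 1.1]
finger_gap: 0.0297
```

Call:
jog_arm(
  plan=[
    [0,-0.02,0.02,0,0,0],
    [0,-0.03,0.02,0,0,0],
    [-0.01,-0.04,0.01,0,0,0],
    [-0.02,-0.04,0,0,0,0],
    [-0.02,-0.04,0,0,0,0],
    [-0.02,-0.04,0,0,0,0],
    [-0.02,-0.03,0,0,0,0],
    [0,-0.02,0,0,0,0],
    [0,0,0,0,0,0],
    [0,0,0,0,0,0],
  ],
)

```text
clock: 79.35
tcp_pos: [0.5729, -0.215, 0.2318]
orientation: [0.0, 0.022, 1.0, 0.0]
wrist_force: [0.2, 1.1, -0.2]
finger_gap: 0.03
```

Run:
```python
from h import *
s=st()
for n in('scene','top'):
    im=read_camera(n); np.save(n+'34.npy',im)
    big(im,n+'34.png',(180,120,430,330) if n=='scene' else (90,70,300,190),3 if n=='scene' else 3.8)
```

```text
t 79.3 tcp [ 0.5729 -0.215   0.2318] jawyaw 87.43 tilt [0.0008 0.0004] F [ 0.2  1.1 -0.2] M [-0.03 -0.02  0.03] gap 0.0300 j [-0.49  0.38  0.23  1.42  0.   -0.45]
```

View pics/scene34.png

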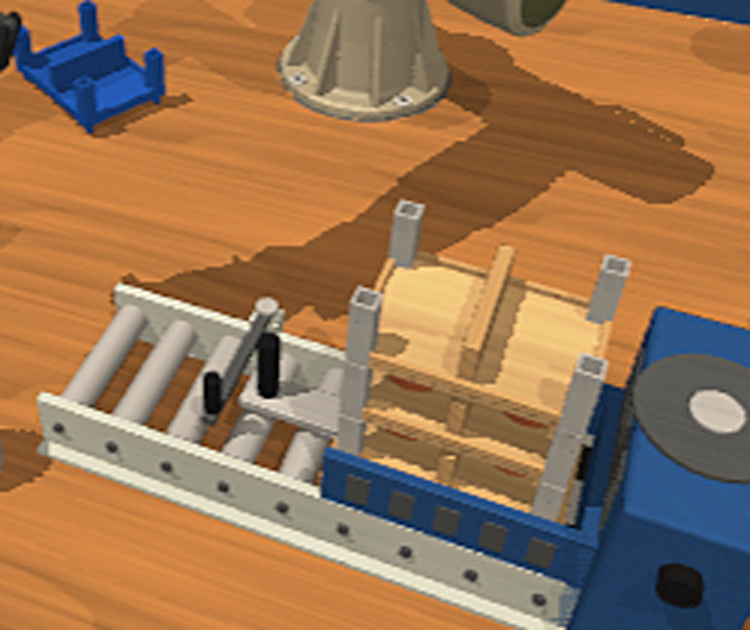

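View pics/top34.png

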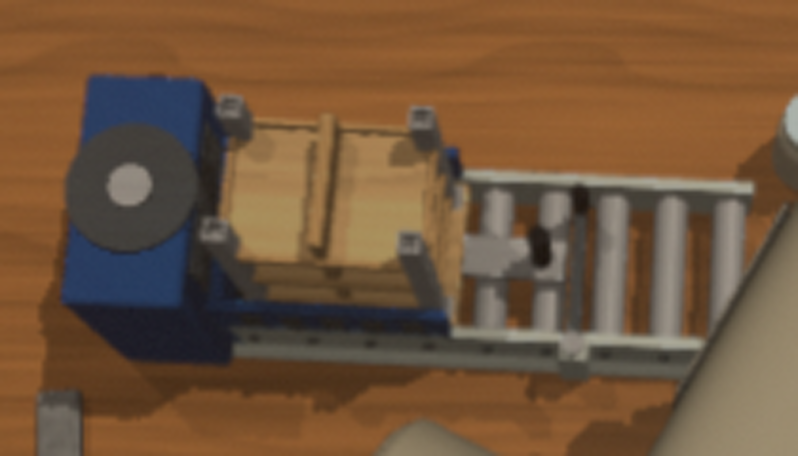

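Run:
```python
from h import *
c=lambda p:(np.array(p)+.5)/3.8-.5+[90,70]
fit(onz('top',c([(231,106),(421,118),(215,229),(411,245)]),.267),'tray3 at home (expect x~.62,y~.242)')
s=lambda p:(np.array(p)+.5)/3-.5+[180,120]
fit(onz('scene',s([(409,208),(366,297),(592,366),(615,265)]),.267),'scene')
st(); hand_in()
```

```text
tray3 at home (expect x~.62,y~.242) c [0.6192 0.2415] long-axis yaw 86.68 sides [103.5 150.1 101.1 152.8]
scene c [0.6241 0.2414] long-axis yaw 86.77 sides [102.5 152.9 102.  151.8]
t 79.5 tcp [ 0.573  -0.214   0.2315] jawyaw 87.54 tilt [0.0002 0.0005] F [ 0.7 -0.  -0.4] M [ 0.02 -0.04  0.01] gap 0.0302 j [-0.49  0.38  0.23  1.42  0.   -0.45]
the job is handed in; nothing more can be done
```

I finished the load and handed the job in at 79.5 s of the 210 s allowed. The hand-in reports no verdict.

**What I did:** I stacked all three wooden trays on the pallet, with two cups in the bottom tray and two in the middle one. Then I pushed the pallet by its grip at about 0.1 m/s onto the stop and swung the keeper across behind the grip. I left the blue look-alike tray, jar, mould and brush alone.

**Last checks:**
- **Pallet:** it met the buffers at about 17 N after roughly 197 mm of travel. Both cameras put the stack centre near y = 0.2415 m, against an expected 0.242 m.
- **Trays and cups:** each tray's pins went in without resistance to the calculated seating height. The final pictures show the stack square and standing. The lower cups are only partly visible there; I saw each pair upright before the next tray covered it.
- **Keeper:** it reached its stop, with about 21 N at the knob. The pictures show it lying across the lane behind the grip.

**What disagreed or went wrong:**
- **First grasp missed:** the real fingertips sat about 28 mm higher than the reported tool position. I confirmed that in the pictures and used the offset from then on.
- **Cameras differ:** the two cameras disagreed by up to about 5 mm in x, so I used averages and compared the held tray with the one below it.
- **Cup moved:** one cup was knocked a few centimetres aside mid-run; I found it again and placed it.

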